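Find the lid that screws onto the slanted jar

TASK

Close the blue storage jar leaning in its rack: try the three look-alike lids on its neck, red mark to red mark, until you find the one that threads, and screw that one clockwise until it is fully home. The lids that do not fit belong standing on the counter, open side down, and nothing else is to be knocked about.

Things in the scene. Friction and masses are not known exactly. Their poses are not given: they have to be found in the camera images.
- lid_a_center (a point): storage-jar lid, one of three look-alikes: aluminium cap 79 mm across, 33 mm high, open below, with an upright dark wooden grip bar across its top (60 long, 18 wide, 34 mm high); 67 mm high in all, 0.14 kg. This point: on its axis half-way up, 33.5 mm above its lower edge, level with the cap's top face at the foot of the bar. z: lid's axis, up out of the bar; x: along the bar to its red-marked end.
- lid_a: the same lid; origin at the centre of its lower edge, same axes. It starts on the counter, open side down, red mark away from the robot within 40 degrees. Inside its lower edge are 3, 4 or 5 evenly spaced lugs, one under the red mark; each lid has a different number, not to be seen from outside.
- lid_b_center (a point): storage-jar lid, one of three look-alikes: aluminium cap 79 mm across, 33 mm high, open below, with an upright dark wooden grip bar across its top (60 long, 18 wide, 34 mm high); 67 mm high in all, 0.14 kg. This point: on its axis half-way up, 33.5 mm above its lower edge, level with the cap's top face at the foot of the bar. z: lid's axis, up out of the bar; x: along the bar to its red-marked end.
- lid_b: the same lid; origin at the centre of its lower edge, same axes. It starts on the counter, open side down, red mark away from the robot within 40 degrees. Inside its lower edge are 3, 4 or 5 evenly spaced lugs, one under the red mark; each lid has a different number, not to be seen from outside.
- lid_c_center (a point): storage-jar lid, one of three look-alikes: aluminium cap 79 mm across, 33 mm high, open below, with an upright dark wooden grip bar across its top (60 long, 18 wide, 34 mm high); 67 mm high in all, 0.14 kg. This point: on its axis half-way up, 33.5 mm above its lower edge, level with the cap's top face at the foot of the bar. z: lid's axis, up out of the bar; x: along the bar to its red-marked end.
- lid_c: the same lid; origin at the centre of its lower edge, same axes. It starts on the counter, open side down, red mark away from the robot within 40 degrees. Inside its lower edge are 3, 4 or 5 evenly spaced lugs, one under the red mark; each lid has a different number, not to be seen from outside.
- jar_mouth (a point): centre of the rim of the blue jar, fixed in a wooden rack, leaning 30 degrees from upright, mouth towards the robot. z: the jar's axis, up out of the mouth; x: across the mouth to the red mark on its upper, far side. The rim is 48 mm across and tapers over 8 mm to the 56 mm neck. Round the neck is a quick thread 69 mm across; lids are 72 mm inside and their lugs 59 mm (1.5 mm play all round).
- jar_thread (a point): centre of the jar's thread, 18 mm below the rim on its axis, axes as the mouth. It has 3, 4 or 5 even entries, one at the red mark, changing from start to start: any lid may be the one that fits, exactly one does. Put a lid on along the axis, mark to mark within 6 degrees: the right one drops in until its centre is 13.8 mm above the rim point; a wrong one stops at about 25 mm, however turned.
- jar_mark (a point): red mark on the jar's shoulder, 42 mm off the axis in the mouth's x direction. From mark to mark, the right lid turned clockwise (seen from above it) sinks 6 mm in 45 degrees to a hard stop at 47 degrees: fully home, its centre about 7.5 mm above the rim point. No spring or snap; it stays where it is left. Turn it with light pressure, following it down.
- rack: wooden rack that holds the jar, fixed; origin on the counter under it, 42 mm farther from the robot than the rim centre and 188 mm lower; x points away from the jar's mouth. Two white canisters, 106 mm across and 231 mm high, stand on it behind the jar, 195 mm behind the rim centre and 56 mm to either side.
- mug: bystander: must not be moved or upset. blue mug, 76 mm across and 85 mm high, near the lids; origin under its centre.
- spoon: bystander: must not be moved or upset. wooden spoon lying on the counter to the right; origin at its middle.
- coffee_pot: bystander: must not be moved or upset. copper coffee pot with a long dark handle, 95 mm high, on the black hob to the right; origin under its centre.
- spice_jar: bystander: must not be moved or upset. amber spice jar with a green cap, 100 mm high, on the left; origin under its centre.
- tin: bystander: must not be moved or upset. green tin, 72 mm across, 120 mm high, on the left; origin under its centre.
Things that resemble listed ones, but are neither listed nor needed, are in the scene too. Leave any yellow look-alike of the lid_b alone.

How it is judged:
By the outcome, as a careful person would: the job done as asked, in the order asked, and still so for the second after the job is handed in, with the robot touching nothing.
It also fails if it takes over 72 s, if anything falls off the work surface, if the arm or the gripper's body presses on something with over 40 N, if the wrist force passes 120 N, or if a joint passes its speed limit or range.

ROBOT

A 6-joint arm with a two-finger parallel gripper is mounted at the origin on the work surface. World frame = base frame: x ahead of the robot, y to its left, z up, the work surface at z = 0. Lengths are in m, angles in rad, forces in N, time in s.
With the tool pointing down it reaches from about 0.35 to 0.85 m from the base axis. Payload 8.1 kg.
Tool frame: the origin (TCP) lies between the finger pads; the fingertips stand tips_ahead ahead of it and the grasp point (between the pads) lies 8 mm behind it (tips_ahead is the distance from the TCP to the fingertips, in m); z points along the fingers, x is the direction in which the jaws open and shut, and the axes are right-handed (so a half turn about z gives the same grasp; the last joint's range is limited). The gripper opens to 93 mm and grips with 3 to 60 N. Pads are 15 mm wide; open, the fingers measure 128 mm over their backs; the gripper's body (75 mm by 188 mm) begins 65 mm behind the grasp point.
Start: joints at [1.078, 0.13, 1.488, -0, 1.523, -0.085], TCP at [0.238, 0.551, 0.23] pointing down, gripper open.
Joint ranges: [-2.96, 2.96], [-0.89, 2.26], [0.02, 2.5], [-1.34, 4.48], [0, 2.73], [-2.66, 2.66]. Speed limits (rad/s): [2.39, 2.39, 2.79, 3.14, 3.14, 3.14].

INTERFACE

Orientations are given as a rotation vector (axis times angle).
In Python, from plant import * gives the robot as it stands.
- The arm moves only by the tool play_rows, never from a script. Its argument "increments" is a list that holds one entry, the list of rows, each a list of 4 numbers: the shift along the tool's x, y, z in cm, then the turn about the tool's z in rad. A call has 1 to 5 rows; each row is the pose to reach, as a shift and turn from the pose measured when the call began, along the tool's axes at that moment; what a row does not reach only later rows make up. A row lasts 1/10 s, in which the tool goes at most 50 mm and 8.59 degrees, less where a joint would pass 70% of its speed; a pose out of reach is approached as far as the arm can. A call with a gripper value outside its range is refused whole. "jaw" is the finger opening in cm, from 0 to 9.3, set as the call begins (left out, the last holds). The fingers move at their own pace and stop on an object; "squeeze" is the grip in N (left out, the last holds). Time passes only in rows, so rows that repeat a pose let the fingers close. It gives the time, the measured TCP pose, the force and the opening at its end, in the units of the state.
- read_state(): the state, without advancing time (a new reading comes with each control period).
- read_camera(name): name is "scene" or "side" or "wrist"; returns (picture, depth): 480x640x3 uint8, blue, green, red; 480x640 float32, m along the optical axis (not along the pixel's ray), 0 where there is no reading.
- camera_params(name): a dict with "K" (3x3 intrinsics, pixels), "k1" (the pictures are not rectified: a ray, as slopes to the right and down, at radius r is drawn at 1 + k1 r^2 times it, then the intrinsics apply), "eye" and "orientation" of the camera in the world. Camera axes: x right, y up, looking along -z (the intrinsics and any distortion apply to the point x, -y, -z); pixel columns grow to the right and rows downward; lengths in m; the calibration is good to about 2 mm. A picture is of the moment at which its call begins: read the wrist's pose just before it. camera_params takes no time and is no camera call; for the wrist camera it gives the pose at the moment of the call.
- close_job(): hands the job in, once; it reports no verdict.
The state is a dict: "t": time; "q": joint angles; "dq": joint speeds; "joint_torque": joint torques, N m; "tool_pos": TCP position; "orientation": TCP orientation; "force": force on the tool from outside, world axes, zero at the start; "wrist_torque": the same for the moment, N m; "opening": finger opening in m.
Only numpy, scipy, OpenCV 4.12 (cv2) and the standard library are available. Lean on these libraries where they do the work, as an engineer would, in place of code of your own. Each camera call takes 0.05 s, during which the arm holds its last target.

## Working session

There is one attempt and no reset: what is moved stays moved. The work goes in short steps, Python scripts to look and compute and a tool call to move; the robot and the scene stay as the last step left them, time stands still between calls to the robot, and variables do not carry over. Pictures are saved under pics/ and viewed, and the job is handed in when it is done.

Besides the shell and the picture viewer there is one more tool, called after ">>>" as name(argument=value, ...) on one line, values as JSON. play_rows: Moves the arm, as the interface text tells. Its arguments: {"type":"object","properties":{"increments":{"type":"array"},"jaw":{"type":"number"},"squeeze":{"type":"number"}},"required":["increments"]}

```bash
ls; mkdir -p pics; python3 - <<'E'
from plant import *
import cv2
print(read_state())
for n in ("scene","side","wrist"):
    p=camera_params(n); print(n,p)
    im,d=read_camera(n); cv2.imwrite(f"pics/{n}0.png",im)
    import numpy as np; np.savez(f"pics/{n}0.npz",im=im,d=d,**{k:np.array(v) for k,v in p.items()})
E
```

```text
pics
{'t': 0.0, 'q': array([ 1.07759700e+00,  1.31176014e-01,  1.48924337e+00,  3.64710990e-05,
        1.52299938e+00, -8.54447500e-02]), 'dq': array([-0.00066008,  0.0012145 ,  0.0007119 ,  0.00040109,  0.00095009,
       -0.0011062 ]), 'joint_torque': array([ 7.50034469e-04, -5.59851551e+01, -4.91747010e+01,  7.68375350e-02,
        3.63915483e-02, -1.35234654e-04]), 'tool_pos': array([0.23766656, 0.55033783, 0.22859828]), 'orientation': array([ 2.62450456e+00,  1.72519983e+00, -2.54923569e-03]), 'force': array([ 0.17707881,  0.03529185, -0.27905898]), 'wrist_torque': array([-0.03844446,  0.00711813, -0.00158554]), 'opening': 0.092970532383935}
scene {'K': array([[622.67493277,   0.        , 322.23927467],
       [  0.        , 622.67493277, 235.25220621],
       [  0.        ,   0.        ,   1.        ]]), 'k1': -0.1340643725977367, 'eye': array([1.23271651, 0.44716472, 1.42136799]), 'orientation': array([0.36095303, 0.61323545, 1.99693607])}
side {'K': array([[596.50211584,   0.        , 325.87211491],
       [  0.        , 596.50211584, 245.0074306 ],
       [  0.        ,   0.        ,   1.        ]]), 'k1': -0.06049981287460404, 'eye': array([-0.2680745 , -0.9299845 ,  1.33494198]), 'orientation': array([ 0.74815022, -0.25650435, -0.58672625])}
wrist {'K': array([[403.3335052 ,   0.        , 317.89108992],
       [  0.        , 403.3335052 , 234.08066718],
       [  0.        ,   0.        ,   1.        ]]), 'k1': -0.017165192681979278, 'eye': array([0.17120887, 0.57907485, 0.3833247 ]), 'orientation': array([-0.23647827, -0.15290355,  1.15604885])}
```

View pics/scene0.png

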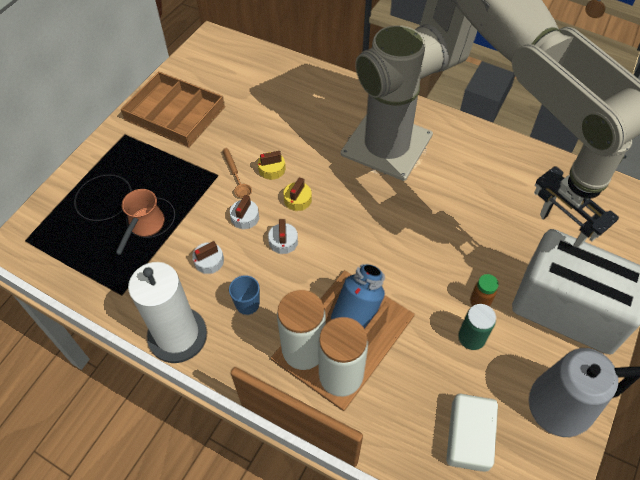

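View pics/side0.png

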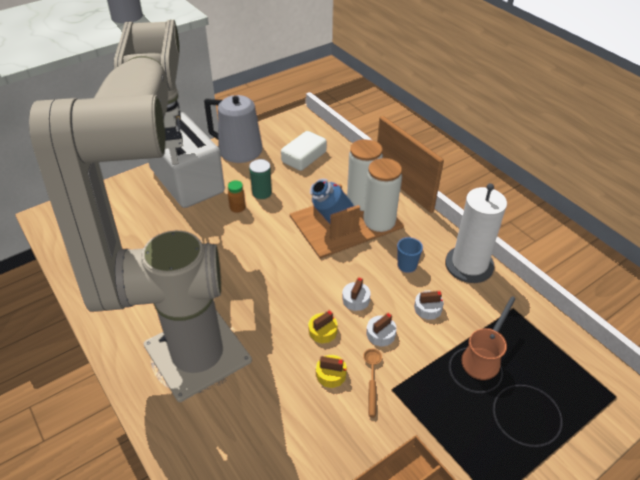

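View pics/wrist0.png

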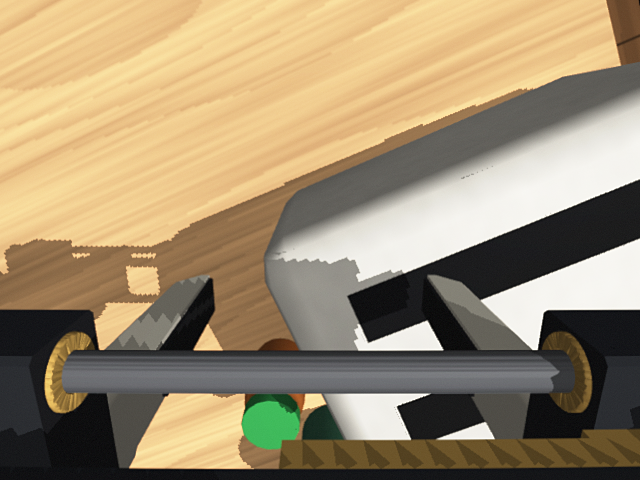

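The scene view shows the three aluminium lids at about (244,212), (283,236) and (208,257). Two yellow look-alikes are at (271,164) and (298,194), the mug is at (246,294), and the jar mouth is at (370,275). Next I'll measure these from the depth images.

```bash
cat > h.py <<'E'
import numpy as np, cv2
from scipy.spatial.transform import Rotation as R
def cloud(d,K,k1,eye,orientation,**_):
    h,w=d.shape
    v,u=np.mgrid[0:h,0:w].astype(np.float64)
    dist=np.array([float(k1),0,0,0,0])
    xy=cv2.undistortPointsIter(np.stack([u,v],-1).reshape(-1,1,2),K,dist,None,None,(cv2.TERM_CRITERIA_COUNT,40,1e-9)).reshape(h,w,2)
    P=np.stack([xy[...,0]*d,-xy[...,1]*d,-d],-1)
    W=P@R.from_rotvec(orientation).as_matrix().T+eye
    W[d<=0]=np.nan
    return W
def load(n):
    z=np.load(n); return z['im'],cloud(**{k:z[k] for k in z.files if k!='im'})
def snap(n,tag):
    from plant import read_camera,camera_params
    p=camera_params(n); im,d=read_camera(n)
    cv2.imwrite(f"pics/{n}{tag}.png",im)
    np.savez(f"pics/{n}{tag}.npz",im=im,d=d,**{k:np.array(v) for k,v in p.items()})
    return im,cloud(d,**p),p
def proj(X,p):
    X=np.atleast_2d(X); Rc=R.from_rotvec(p['orientation']).as_matrix()
    c=(X-p['eye'])@Rc; q=c*[1,-1,-1]
    return cv2.projectPoints(q,np.zeros(3),np.zeros(3),p['K'],np.array([float(p['k1']),0,0,0,0]))[0].reshape(-1,2)
E
python3 - <<'E'
from h import *
for n,lids,mug,jar in (("scene",[(244,212),(283,236),(208,257),(271,164),(298,194)],(246,294),(370,275)),("side",[(381,330),(357,295),(429,304),(331,370),(323,326)],(409,254),(322,188))):
    im,W=load(f"pics/{n}0.npz"); hsv=cv2.cvtColor(im,cv2.COLOR_BGR2HSV)
    print(n,'table z',np.nanmedian(W[(np.abs(W[...,2])<.01)][:,2]))
    for (u,v) in lids:
        c=W[v,u]; m=(np.hypot(W[...,0]-c[0],W[...,1]-c[1])<.07)
        t=m&(W[...,2]>.055)&(W[...,2]<.08)
        cap=m&(W[...,2]>.028)&(W[...,2]<.038)&(hsv[...,1]<60)
        red=m&(W[...,2]>.045)&((hsv[...,0]<8)|(hsv[...,0]>174))&(hsv[...,1]>170)&(hsv[...,2]>120)
        B=W[t]; bc=B[:,:2].mean(0); r=W[red][:,:2].mean(0) if red.any() else [np.nan]*2
        U,S,V=np.linalg.svd(B[:,:2]-bc)
        d=V[0]*np.sign(V[0]@(r-bc)); pr=(B[:,:2]-bc)@d; mid=bc+d*(pr.max()+pr.min())/2
        print((u,v),'bar',bc.round(4),mid.round(4),'z',np.median(B[:,2]).round(4),'len',np.ptp(pr).round(3),'yaw',np.degrees(np.arctan2(d[1],d[0])).round(1),'red',np.round(r,4),red.sum(),'cap',np.nanmean(W[cap],0).round(4))
    for nm,(u,v) in (('mug',mug),('jar',jar)):
        print(nm,W[v,u])
E
```

```text
scene table z 0.0013997597675117213
(244, 212) bar [ 0.4443 -0.2334] [ 0.4432 -0.2335] z 0.0663 len 0.061 yaw 5.7 red [ 0.4637 -0.234 ] 13 cap [ 0.447  -0.2291  0.0332]
(283, 236) bar [ 0.4633 -0.0965] [ 0.46   -0.0985] z 0.067 len 0.063 yaw 30.8 red [ 0.4789 -0.0876] 19 cap [ 0.4637 -0.0955  0.0334]
(208, 257) bar [ 0.6131 -0.2418] [ 0.613  -0.2417] z 0.0657 len 0.061 yaw -29.6 red [ 0.6291 -0.2552] 15 cap [ 0.6187 -0.2327  0.033 ]
(271, 164) bar [ 0.2572 -0.2591] [ 0.2569 -0.2587] z 0.066 len 0.06 yaw -47.7 red [ 0.2683 -0.2788] 11 cap [nan nan nan]
(298, 194) bar [ 0.3205 -0.1336] [ 0.3163 -0.1339] z 0.0664 len 0.067 yaw 4.8 red [ 0.3393 -0.1346] 14 cap [nan nan nan]
mug [ 0.65053689 -0.09789191  0.008854  ]
jar [0.55394953 0.19767653 0.2013376 ]
side table z -0.0006744593838016177
(381, 330) bar [ 0.4378 -0.2385] [ 0.4386 -0.2384] z 0.065 len 0.06 yaw 6.8 red [ 0.4624 -0.2365] 10 cap [ 0.4353 -0.244   0.0324]
(357, 295) bar [ 0.4561 -0.1027] [ 0.459 -0.101] z 0.0654 len 0.066 yaw 31.0 red [ 0.4784 -0.0904] 9 cap [ 0.4553 -0.105   0.0321]
(429, 304) bar [ 0.6068 -0.2464] [ 0.6073 -0.2467] z 0.0641 len 0.06 yaw -30.0 red [ 0.6265 -0.2576] 10 cap [ 0.5963 -0.2564  0.0326]
(331, 370) bar [ 0.2506 -0.2628] [ 0.2506 -0.2628] z 0.0644 len 0.06 yaw -46.7 red [ 0.2676 -0.2791] 15 cap [nan nan nan]
(323, 326) bar [ 0.3133 -0.1383] [ 0.3149 -0.1383] z 0.0648 len 0.062 yaw 2.9 red [ 0.3369 -0.1382] 11 cap [nan nan nan]
mug [ 0.64658615 -0.1076462   0.08323793]
jar [0.53901336 0.18016215 0.18654903]<stdin>:13: RuntimeWarning: Mean of empty slice
```

```bash
python3 - <<'E'
from h import *
for n,(a,b,c,d) in (("scene",(220,220,440,420)),("side",(270,120,470,290))):
    im,W=load(f"pics/{n}0.npz"); cv2.imwrite(f"pics/{n}crop.png",cv2.resize(im[b:d,a:c],None,fx=3.5 if n=='scene' else 3.5,fy=2.9 if n=='scene' else 3.4,interpolation=cv2.INTER_CUBIC))
E
```

```text
(no output)
```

View pics/scenecrop.png

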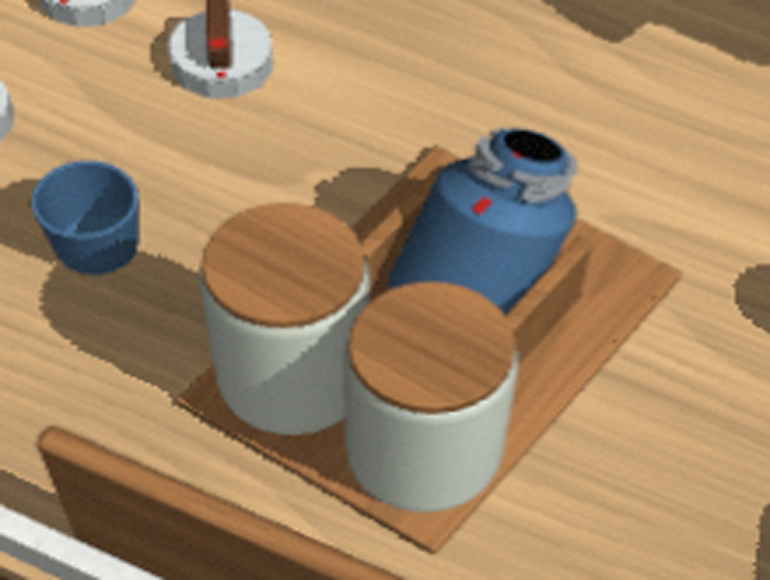

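View pics/sidecrop.png

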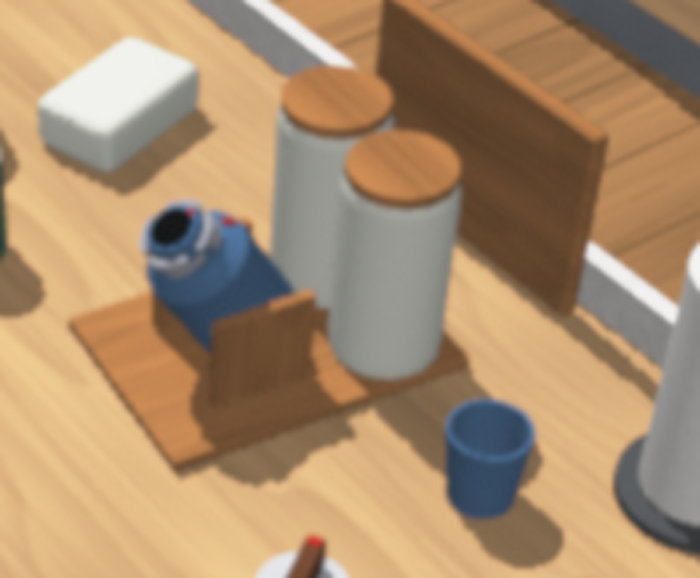

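```bash
python3 - <<'E'
from h import *
from scipy.optimize import least_squares
for n,c in (("scene",(370,280)),("side",(325,195))):
    im,W=load(f"pics/{n}0.npz"); hsv=cv2.cvtColor(im,cv2.COLOR_BGR2HSV)
    u0,v0=c
    sub=np.zeros(W.shape[:2],bool); sub[v0-50:v0+60,u0-50:u0+50]=1
    blue=sub&(hsv[...,0]>95)&(hsv[...,0]<130)&(hsv[...,1]>60)
    P=W[blue]; print(n,len(P),np.nanmin(P,0),np.nanmax(P,0))
    red=sub&((hsv[...,0]<8)|(hsv[...,0]>174))&(hsv[...,1]>150)&(hsv[...,2]>100)
    vv,uu=np.where(red); print('red',len(uu),uu.mean(),vv.mean(),np.nanmedian(W[red],0)) if len(uu) else print('nored')
    # canisters tops
    br=(W[...,2]>.225)&(W[...,2]<.26)&(W[...,0]>.6)&(np.abs(W[...,1]-.15)<.2)
    Q=W[br]; 
    lab,cc=cv2.kmeans(Q[:,:2].astype(np.float32),2,None,(3,100,1e-6),5,cv2.KMEANS_PP_CENTERS)[1:]
    print('canister tops',cc,np.median(Q[:,2]))
E
```

```text
scene 1731 [0.51402268 0.13737287 0.06531671] [0.68819677 0.23960266 0.23567997]
red 15 357.8666666666667 289.06666666666666 [0.59063164 0.18484147 0.17609917]
canister tops [[0.73868114 0.2234736 ]
 [0.72187966 0.11206926]] 0.23180940079234524
side 738 [0.50804569 0.13264002 0.05615369] [0.64363702 0.20899867 0.2003187 ]
nored
canister tops [[2.1224246  0.25021434]
 [0.7222445  0.15846208]] 0.22972493425947005
```

```bash
cat > jarfit.py <<'E'
from h import *
from scipy.optimize import least_squares
def frame(psi,tilt=np.radians(30)):
    c,s=np.cos(psi),np.sin(psi)
    z=np.array([-np.sin(tilt)*c,-np.sin(tilt)*s,np.cos(tilt)]); x=np.array([np.cos(tilt)*c,np.cos(tilt)*s,np.sin(tilt)])
    return np.stack([x,np.cross(z,x),z],1)
E
python3 - <<'E'
from jarfit import *
for names in (["scene"],["side"],["scene","side"]):
    Ps=[];Ds=[]
    for n in names:
        im,W=load(f"pics/{n}0.npz"); hsv=cv2.cvtColor(im,cv2.COLOR_BGR2HSV)
        F=frame(-.15); L=(W-[.537,.19,.188])@F
        m=(hsv[...,0]>95)&(hsv[...,0]<130)&(hsv[...,1]>60)&(np.hypot(L[...,0],L[...,1])<.075)&(L[...,2]<.012)&(L[...,2]>-.14)&(W[...,2]>.04)
        m=cv2.erode(m.astype(np.uint8),np.ones((3,3)))>0
        Ps.append(W[m])
    P=np.concatenate(Ps)
    def res(p):
        L=(P-[p[0],p[1],.188])@frame(p[2]); r=np.hypot(L[:,0],L[:,1])
        b=L[:,2]<-.06
        return np.where(b,r-p[3],0)*1e3
    s=least_squares(res,[.537,.19,-.15,.05],loss='soft_l1'); p=s.x
    L=(P-[p[0],p[1],.188])@frame(p[2]); r=np.hypot(L[:,0],L[:,1])
    print(names,len(P),p.round(4),np.degrees(p[2]).round(1),'rms',np.sqrt(np.mean(s.fun**2)).round(2))
    for a in np.arange(-.12,.02,.01):
        k=(L[:,2]>=a)&(L[:,2]<a+.01)
        if k.sum(): print(round(a,3),k.sum(),np.round(np.percentile(r[k],[5,50,95]),4))
E
```

```text
['scene'] 1301 [ 0.5358  0.1959 -0.1891  0.0485] -10.8 rms 1.49
-0.12 51 [0.045  0.0484 0.0514]
-0.11 95 [0.0446 0.0484 0.051 ]
-0.1 128 [0.0458 0.0485 0.0513]
-0.09 137 [0.0452 0.0486 0.0517]
-0.08 123 [0.0451 0.0485 0.052 ]
-0.07 137 [0.0453 0.0486 0.0516]
-0.06 129 [0.0448 0.0481 0.0519]
-0.05 209 [0.0385 0.0452 0.0506]
-0.04 181 [0.0265 0.0357 0.0427]
-0.03 13 [0.024  0.028  0.0324]
-0.02 4 [0.0249 0.0263 0.028 ]
-0.01 38 [0.0179 0.0232 0.0279]
-0.0 30 [0.0195 0.0236 0.0277]
['side'] 490 [ 0.5314  0.1897 -0.0557  0.0499] -3.2 rms 1.32
-0.12 6 [0.0481 0.0496 0.0523]
-0.11 12 [0.0479 0.0496 0.0529]
-0.1 19 [0.0473 0.0499 0.0526]
-0.09 24 [0.0464 0.0497 0.0534]
-0.08 39 [0.0467 0.0505 0.0545]
-0.07 61 [0.046  0.0498 0.0537]
-0.06 82 [0.0412 0.0478 0.0529]
-0.05 130 [0.0329 0.0415 0.0512]
-0.04 70 [0.0287 0.0367 0.0478]
-0.03 2 [0.0363 0.0401 0.0439]
-0.02 4 [0.0194 0.0222 0.0232]
-0.01 32 [0.0156 0.0196 0.0235]
-0.0 7 [0.018  0.0227 0.0267]
['scene', 'side'] 1791 [ 0.5327  0.1939 -0.1457  0.0505] -8.3 rms 1.5
-0.12 67 [0.0468 0.0499 0.0537]
-0.11 118 [0.0474 0.0502 0.0528]
-0.1 147 [0.0475 0.0503 0.0536]
-0.09 163 [0.0469 0.0505 0.054 ]
-0.08 175 [0.0469 0.0507 0.0546]
-0.07 195 [0.0474 0.0509 0.054 ]
-0.06 209 [0.0429 0.0499 0.0547]
-0.05 358 [0.037  0.0447 0.0521]
-0.04 204 [0.0282 0.0369 0.0442]
-0.03 10 [0.0268 0.0308 0.0418]
-0.02 9 [0.0228 0.0268 0.0303]
-0.01 86 [0.019  0.0252 0.0289]
-0.0 20 [0.0226 0.025  0.0294]
```

```bash
cat >> h.py <<'E'
def st():
    from plant import read_state
    s=read_state(); Rt=R.from_rotvec(s['orientation']).as_matrix(); return s,Rt
def show():
    s,Rt=st(); z=Rt[:,2]; 
    print('t',round(s['t'],2),'tcp',s['tool_pos'].round(4),'q',s['q'].round(3),'z',z.round(3),'x',Rt[:,0].round(3),'F',s['force'].round(1),'T',s['wrist_torque'].round(2),'open',round(s['opening'],4))
    return s,Rt
def to(target):
    s,Rt=st(); print('shift cm',(Rt.T@(np.array(target)-s['tool_pos'])*100).round(2))
E
python3 -c "
from h import *
show(); to([.238,.55,.38]); to([.53,-.08,.38])"
```

```text
t 0.15 tcp [0.2377 0.5504 0.2288] q [ 1.078  0.131  1.489  0.     1.523 -0.085] z [-0.001 -0.001 -1.   ] x [ 0.397  0.918 -0.001] F [ 0.7 -0.5 -0.7] T [-0.01  0.03 -0.06] open 0.0929
shift cm [ -0.05   0.04 -15.12]
shift cm [-46.3   51.83 -15.06]
```

>>> play_rows(increments=[[[0, 0, -5, 0], [0, 0, -10, 0], [-5, 5, -14, 0.1], [-9, 9, -15, 0.2], [-13, 13, -15, 0.3]]])

```text
t: 0.65
tool_pos: [0.2903, 0.4188, 0.3759]
orientation: [-2.855, -1.31, -0.002]
force: [1.9, 0.1, 0.2]
opening: 0.093
```

```bash
python3 -c "
from h import *
show(); to([.53,-.08,.38])"
```

```text
t 0.65 tcp [0.2903 0.4188 0.3759] q [ 0.864 -0.129  1.484 -0.     1.785  0.004] z [ 0.001  0.001 -1.   ] x [0.652 0.758 0.001] F [1.9 0.1 0.2] T [-0.01  0.01 -0.  ] open 0.093
shift cm [-22.17  50.7   -0.42]
```

>>> play_rows(increments=[[[-4, 10, 0, -0.15], [-9, 20, 0, -0.3], [-13, 30, 0, -0.45], [-18, 40, 0, -0.6], [-22, 50, 0, -0.7]]])

```text
t: 1.15
tool_pos: [0.3849, 0.2229, 0.3753]
orientation: [2.282, 2.159, 0.002]
force: [1.1, 0.9, -0.1]
opening: 0.0928
```

```bash
python3 -c "
from h import *
show(); to([.53,-.08,.4]);to([.85,-.12,.4])"
```

```text
t 1.15 tcp [0.3849 0.2229 0.3753] q [ 0.409 -0.305  1.636  0.     1.809 -1.106] z [ 0.001  0.001 -1.   ] x [0.056 0.998 0.001] F [ 1.1  0.9 -0.1] T [ 0.02 -0.02  0.03] open 0.0928
shift cm [-29.43  16.17  -2.47]
shift cm [-31.64  48.35  -2.43]
```

>>> play_rows(increments=[[[-5, 0, -1, -0.05], [-10, 1, -2, -0.1], [-15, 2, -3, -0.15], [-20, 4, -3, -0.15], [-24, 8, -3, -0.15]]])

```text
t: 1.65
tool_pos: [0.4412, -0.0111, 0.4067]
orientation: [2.113, 2.321, 0.005]
force: [0.3, 0.6, 0.7]
opening: 0.0934
```

>>> play_rows(increments=[[[-3, 4, 0, 0], [-3, 9, 0, 0], [-3, 14, 0, 0], [-3, 19, 0, 0], [-3, 24, 0, 0]]])

```text
t: 2.15
tool_pos: [0.6839, -0.0186, 0.4071]
orientation: [2.114, 2.32, 0.005]
force: [0.1, -0.8, 1.3]
opening: 0.0932
```

```bash
python3 -c "
from h import *
show()"
```

```text
t 2.15 tcp [ 0.6839 -0.0186  0.4071] q [-1.030e-01  3.750e-01  8.820e-01  1.000e-03  1.880e+00 -1.766e+00] z [ 0.004  0.    -1.   ] x [-0.093  0.996 -0.   ] F [ 0.1 -0.8  1.3] T [0.03 0.01 0.01] open 0.0932
```

>>> play_rows(increments=[[[0, 5, 0, 0], [0, 10, 0, 0], [0, 15, 0, 0], [0, 20, 0, 0], [0, 25, 0, 0]]])

```text
t: 2.65
tool_pos: [0.8282, -0.0021, 0.3867]
orientation: [2.101, 2.305, 0.033]
force: [-19.9, -0.3, 23.1]
opening: 0.0926
```

```bash
python3 -c "
from h import *
show()"
```

```text
t 2.65 tcp [ 0.8282 -0.0021  0.3867] q [-0.065  1.001  0.022  0.003  2.088 -1.728] z [ 0.031  0.001 -1.   ] x [-0.093  0.996 -0.002] F [-19.9  -0.3  23.1] T [-0.01  0.84 -0.03] open 0.0926
```

>>> play_rows(increments=[[[0, 5, 0, 0], [0, 8, 0, 0], [0, 8, 0, 0]]])

```text
t: 2.95
tool_pos: [0.8569, 0.0053, 0.3623]
orientation: [2.078, 2.282, 0.078]
force: [-0.5, 0.4, 1.3]
opening: 0.0931
```

```bash
python3 -c "
from h import *
show()"
```

```text
t 2.95 tcp [0.8569 0.0053 0.3623] q [-0.056  1.03   0.024  0.006  2.013 -1.717] z [ 0.074  0.001 -0.997] x [-0.093  0.996 -0.006] F [-0.5  0.4  1.3] T [ 0.03  0.05 -0.06] open 0.0931
```

>>> play_rows(increments=[[[0, 9, -5, 0], [0, 17, -10, 0], [0, 26, -15, 0], [0, 34, -20, 0], [0, 34, -20, 0]]])

```text
t: 3.45
tool_pos: [0.8601, 0.0182, 0.3921]
orientation: [2.053, 2.254, 0.129]
force: [0.5, -0.2, 0.1]
opening: 0.0927
```

```bash
python3 -c "
from h import *
show()"
```

```text
t 3.45 tcp [0.8601 0.0182 0.3921] q [-0.041  0.997  0.022  0.008  1.999 -1.702] z [ 0.123  0.002 -0.992] x [-0.093  0.996 -0.01 ] F [ 0.5 -0.2  0.1] T [ 0.02  0.02 -0.04] open 0.0927
```

```bash
cat > kin.py <<'E'
from h import *
from scipy.optimize import least_squares
D=[([1.078,.131,1.489,0,1.523,-.085],[.2377,.5504,.2288]),
([.864,-.129,1.484,0,1.785,.004],[.2903,.4188,.3759]),
([.409,-.305,1.636,0,1.809,-1.106],[.3849,.2229,.3753]),
([-.103,.375,.882,.001,1.88,-1.766],[.6839,-.0186,.4071]),
([-.065,1.001,.022,.003,2.088,-1.728],[.8282,-.0021,.3867]),
([-.056,1.03,.024,.006,2.013,-1.717],[.8569,.0053,.3623]),
([-.041,.997,.022,.008,1.999,-1.702],[.8601,.0182,.3921])]
def rz(a): return R.from_euler('z',a)
def ry(a): return R.from_euler('y',a)
def fk(q,p):
    h,L1,L2,Lt,off,a0,e=p
    A=rz(q[0])*ry(q[1]); pos=rz(q[0]).apply([a0,off,h])
    pos=pos+A.apply([0,0,L1]); B=A*ry(q[2]); pos=pos+B.apply([e,0,L2])
    C=B*rz(q[3])*ry(q[4])*rz(q[5]); return pos+C.apply([0,0,Lt]),C.as_matrix()
def fit():
    f=lambda p: np.concatenate([(fk(q,p)[0]-x)*1e3 for q,x in D]+[1e-2*np.array([p[5],p[6]])*1e3])
    return least_squares(f,[.4,.45,.45,.2,.05,0,0])
if __name__=='__main__':
    s=fit(); print(s.x.round(4),s.fun.round(1)); print(fk(D[-1][0],s.x)[1].round(3))
E
python3 kin.py
```

```text
[3.161e-01 3.692e-01 5.532e-01 3.645e-01 5.110e-02 1.000e-04 6.170e-02] [-0.1  0.1 -0.  -0.  -0.2  0.   0.2 -0.2 -0.1  0.1 -0.3  0.1 -0.   0.4
 -0.3  0.  -0.1  0.1 -0.   0.3  0.2  0.   0.6]
[[ 0.093 -0.988  0.123]
 [-0.996 -0.094  0.002]
 [ 0.009 -0.123 -0.992]]
```

```bash
cat >> kin.py <<'E'
P0=None
LO=np.array([-2.96,-.89,.02,-1.34,0,-2.66]); HI=np.array([2.96,2.26,2.5,4.48,2.73,2.66])
def ik(pos,Rm,q0):
    global P0
    if P0 is None: P0=fit().x
    def f(q):
        x,C=fk(q,P0); C=C@np.diag([-1,-1,1.]); return np.concatenate([(x-pos)*1e2,R.from_matrix(C.T@Rm).as_rotvec()*50/5])
    s=least_squares(f,np.clip(q0,LO+1e-3,HI-1e-3),bounds=(LO,HI)); return s.x,np.abs(s.fun).max()
E
python3 - <<'E'
from kin import *
from jarfit import frame
import plant; print([n for n in dir(plant) if not n.startswith('_')], getattr(plant,'tips_ahead',None))
psi=np.radians(-8); F=frame(psi)
for turn in (0,.4,.82):
    Rt=np.stack([F[:,1],F[:,0],-F[:,2]],1)  # x=jar y, y=jar x, z=-jarz
    Rt=Rt@rz(turn).as_matrix()
    for h in (.02,.12):
        p=np.array([.534,.193,.188])+h*F[:,2]
        for q0 in ([.3,.3,1.4,0,1.0,-1.5],[.3,.3,1.4,-.5,1.0,-1.2],[.3,.3,1.4,.5,1.0,-1.8]):
            q,e=ik(p,Rt,q0); print(turn,h,q.round(2),round(e,4))
# vertical pick
for c,y in (([.441,-.236],6),([.459,-.1],31),([.61,-.244],-30)):
    a=np.radians(y); Rt=np.stack([[-np.sin(a),np.cos(a),0],[np.cos(a),np.sin(a),0],[0,0,-1]],1)
    print(c,ik(np.array([*c,.045]),Rt,[-.4,.3,1.5,0,1.4,-1.5]))
E
```

```text
['IKError', 'camera_params', 'close_job', 'read_camera', 'read_state', 'tips_ahead'] 0.011
0 0.02 [ 0.44 -0.37  2.08 -0.33  1.01 -0.87] 0.0
0 0.02 [ 0.44 -0.37  2.08 -0.33  1.01 -0.87] 0.0
0 0.02 [ 0.44 -0.37  2.08 -0.33  1.01 -0.87] 0.0
0 0.12 [ 0.52 -0.54  2.04 -0.33  1.22 -0.86] 0.0
0 0.12 [ 0.52 -0.54  2.04 -0.33  1.22 -0.86] 0.0
0 0.12 [ 0.52 -0.54  2.04 -0.33  1.22 -0.86] 0.0
0.4 0.02 [ 0.44 -0.37  2.08 -0.33  1.01 -0.47] 0.0
0.4 0.02 [ 0.44 -0.37  2.08 -0.33  1.01 -0.47] 0.0
0.4 0.02 [ 0.44 -0.37  2.08 -0.33  1.01 -0.47] 0.0
0.4 0.12 [ 0.52 -0.54  2.04 -0.33  1.22 -0.46] 0.0
0.4 0.12 [ 0.52 -0.54  2.04 -0.33  1.22 -0.46] 0.0
0.4 0.12 [ 0.52 -0.54  2.04 -0.33  1.22 -0.46] 0.0
0.82 0.02 [ 0.44 -0.37  2.08 -0.33  1.01 -0.05] 0.0
0.82 0.02 [ 0.44 -0.37  2.08 -0.33  1.01 -0.05] 0.0
0.82 0.02 [ 0.44 -0.37  2.08 -0.33  1.01 -0.05] 0.0
0.82 0.12 [ 0.52 -0.54  2.04 -0.33  1.22 -0.04] 0.0
0.82 0.12 [ 0.52 -0.54  2.04 -0.33  1.22 -0.04] 0.0
0.82 0.12 [ 0.52 -0.54  2.04 -0.33  1.22 -0.04] 0.0
[0.441, -0.236] (array([-5.93770748e-01,  3.72720198e-02,  1.94027241e+00, -3.24538545e-14,
        1.16404822e+00, -2.26928683e+00]), np.float64(7.583615898529219e-13))
[0.459, -0.1] (array([-3.23569560e-01, -4.57862161e-02,  2.02306085e+00, -6.45577220e-15,
        1.16431802e+00, -2.43541795e+00]), np.float64(7.355227538141662e-14))
[0.61, -0.244] (array([-4.58409353e-01,  4.29415692e-01,  1.48060489e+00,  3.73867362e-18,
        1.23157208e+00, -1.50560690e+00]), np.float64(1.1102230246251565e-14))
```

```bash
python3 - <<'E'
from kin import *
p=fit().x
for tilt in (0,15,30):
  for q2 in (-.89,-.6,-.4,-.2,0,.2):
    q5=np.pi-np.radians(tilt)-q2-2.5
    x,_=fk([0,q2,2.5,0,q5,0],p); print(tilt,q2,round(q5,2),x.round(3))
E
```

```text
0 -0.89 1.53 [0.264 0.051 0.101]
0 -0.6 1.24 [0.295 0.051 0.019]
0 -0.4 1.04 [ 0.303  0.051 -0.041]
0 -0.2 0.84 [ 0.298  0.051 -0.101]
0 0 0.64 [ 0.282  0.051 -0.159]
0 0.2 0.44 [ 0.254  0.051 -0.213]
15 -0.89 1.27 [0.358 0.051 0.113]
15 -0.6 0.98 [0.39  0.051 0.031]
15 -0.4 0.78 [ 0.397  0.051 -0.028]
15 -0.2 0.58 [ 0.393  0.051 -0.089]
15 0 0.38 [ 0.376  0.051 -0.147]
15 0.2 0.18 [ 0.348  0.051 -0.201]
30 -0.89 1.01 [0.446 0.051 0.149]
30 -0.6 0.72 [0.477 0.051 0.068]
30 -0.4 0.52 [0.485 0.051 0.008]
30 -0.2 0.32 [ 0.48   0.051 -0.052]
30 0 0.12 [ 0.464  0.051 -0.111]
30 0.2 -0.08 [ 0.436  0.051 -0.164]
```

```bash
python3 -c "
from h import *
to([.33,.04,.15])"
```

```text
shift cm [  7.31 -55.14  17.52]
```

>>> play_rows(increments=[[[0.5, -4.5, 1.5, 0], [1.2, -9, 3, 0], [2, -13.5, 4.5, 0], [2.5, -18, 6, 0], [3, -22.5, 7.5, 0]]])

```text
t: 3.95
tool_pos: [0.7401, 0.0236, 0.3377]
orientation: [2.052, 2.253, 0.131]
force: [0.7, -0.5, -0.1]
opening: 0.0929
```

>>> play_rows(increments=[[[0.5, -4.5, 1.5, 0], [1.2, -9, 3, 0], [2, -13.5, 4.5, 0], [2.5, -18, 6, 0], [3, -22.5, 7.5, 0]]])

```text
t: 4.45
tool_pos: [0.5231, 0.0328, 0.2349]
orientation: [2.051, 2.252, 0.133]
force: [-0.7, 0.5, 0.8]
opening: 0.0928
```

>>> play_rows(increments=[[[0.5, -4.5, 1.5, 0], [1, -9, 2.2, 0], [1, -13, 2.2, 0]]])

```text
t: 4.75
tool_pos: [0.3943, 0.031, 0.1952]
orientation: [2.051, 2.253, 0.132]
force: [-1.5, 0.7, 1.8]
opening: 0.0929
```

```bash
python3 -c "
from h import *
show()"
```

```text
t 4.75 tcp [0.3943 0.031  0.1952] q [-0.06  -0.596  2.173  0.009  1.439 -1.726] z [ 0.126  0.002 -0.992] x [-0.093  0.996 -0.01 ] F [-1.5  0.7  1.8] T [0.05 0.05 0.01] open 0.0929
```

>>> play_rows(increments=[[[0, -5, 1.5, 0], [0, -10, 3, 0], [0, -15, 3, 0], [0, -20, 3, 0]]])

```text
t: 5.15
tool_pos: [0.3006, 0.0207, 0.1391]
orientation: [2.074, 2.278, 0.08]
force: [0.5, -0.5, 0.5]
opening: 0.093
```

```bash
python3 -c "
from h import *
show()"
```

```text
t 5.15 tcp [0.3006 0.0207 0.1391] q [-0.11  -0.892  2.434  0.007  1.521 -1.774] z [ 0.079 -0.002 -0.997] x [-0.093  0.996 -0.009] F [ 0.5 -0.5  0.5] T [ 0.04  0.09 -0.02] open 0.093
```

```bash
python3 -c "
from h import *
for i in range(3): s,_=st(); print(s['q'],s['dq'])"
```

```text
[-0.11028249 -0.89234912  2.43381884  0.00670287  1.52108419 -1.77449136] [-0.01662904 -0.01681721  0.05017822 -0.0073497  -0.0662952  -0.02168862]
[-0.11028249 -0.89234912  2.43381884  0.00670287  1.52108419 -1.77449136] [-0.01662904 -0.01681721  0.05017822 -0.0073497  -0.0662952  -0.02168862]
[-0.11028249 -0.89234912  2.43381884  0.00670287  1.52108419 -1.77449136] [-0.01662904 -0.01681721  0.05017822 -0.0073497  -0.0662952  -0.02168862]
```

>>> play_rows(increments=[[[0, 1.5, 4, 0], [0, 1.5, 8, 0], [0, -3.5, 8, 0], [0, -8, 8, 0], [0, -8, 8, 0]]])

```text
t: 5.65
tool_pos: [0.2859, 0.0168, 0.1065]
orientation: [2.089, 2.293, 0.044]
force: [0.9, -0.1, -0.2]
opening: 0.0927
```

```bash
python3 -c "
from h import *
show()"
```

```text
t 5.65 tcp [0.2859 0.0168 0.1065] q [-1.220e-01 -8.930e-01  2.492e+00  1.000e-03  1.494e+00 -1.786e+00] z [ 0.048 -0.005 -0.999] x [-0.093  0.996 -0.01 ] F [ 0.9 -0.1 -0.2] T [ 0.07 -0.04 -0.05] open 0.0927
```

>>> play_rows(increments=[[[0, -1, 3, 0], [0, -5, 4, 0], [0, -5, 4, 0]]])

```text
t: 5.95
tool_pos: [0.2732, 0.014, 0.103]
orientation: [2.105, 2.311, 0.007]
force: [-0.2, 0.0, 0.8]
opening: 0.0932
```

```bash
python3 -c "
from h import *
show()"
```

```text
t 5.95 tcp [0.2732 0.014  0.103 ] q [-0.13  -0.893  2.497 -0.006  1.522 -1.793] z [ 0.014 -0.007 -1.   ] x [-0.093  0.996 -0.009] F [-0.2  0.   0.8] T [ 0.   -0.02  0.02] open 0.0932
```

```bash
python3 -c "
from h import *
to([.459,-.1,.17])"
```

```text
shift cm [-13.13  17.53  -6.35]
```

>>> play_rows(increments=[[[-1.5, 3, -3.5, -0.1], [-4.5, 7, -6.4, -0.22], [-7.5, 11, -6.4, -0.34], [-10.5, 14.5, -6.4, -0.45], [-13.1, 17.5, -6.4, -0.45]]])

```text
t: 6.45
tool_pos: [0.4608, -0.1013, 0.1704]
orientation: [1.531, 2.724, 0.001]
force: [-0.8, 0.7, 0.1]
opening: 0.0928
```

>>> play_rows(increments=[[[0, 0, 0, 0]]])

```text
t: 6.55
tool_pos: [0.4629, -0.1037, 0.1685]
orientation: [1.534, 2.724, -0.0]
force: [-1.1, 0.9, -0.9]
opening: 0.093
```

```bash
cat > meas.py <<'E'
from h import *
def bar(W,im,c,zt=(.055,.08)):
    hsv=cv2.cvtColor(im,cv2.COLOR_BGR2HSV)
    m=(np.hypot(W[...,0]-c[0],W[...,1]-c[1])<.055)
    t=m&(W[...,2]>zt[0])&(W[...,2]<zt[1])&(hsv[...,2]<200)
    red=t&((hsv[...,0]<8)|(hsv[...,0]>174))&(hsv[...,1]>150)&(hsv[...,2]>90)
    B=W[t][:,:2].astype(np.float32); (mc,sz,_)=cv2.minAreaRect(B*1000)
    bc=np.array(mc)/1000; V=np.linalg.svd(B-B.mean(0),full_matrices=False)[2]
    r=W[red][:,:2].mean(0) if red.any() else np.array([np.nan]*2)
    d=V[0]*np.sign(V[0]@(r-bc)) if red.any() else V[0]
    print('n',t.sum(),'bar c',bc.round(4),'size',np.round(sz,1),'z',np.median(W[t][:,2]).round(4),'yaw',np.degrees(np.arctan2(d[1],d[0])).round(1),'red',red.sum(),r.round(4))
E
python3 -c "
from meas import *
show(); im,W,p=snap('wrist','1'); bar(W,im,[.459,-.1])"
```

```text
t 6.55 tcp [ 0.4629 -0.1037  0.1685] q [-0.326 -0.194  1.918 -0.003  1.403 -2.442] z [ 0.013 -0.007 -1.   ] x [-0.518  0.855 -0.013] F [-1.1  0.9 -0.9] T [ 0.14  0.03 -0.01] open 0.093
n 2159 bar c [ 0.4599 -0.0989] size [59.3 17.9] z 0.0663 yaw 31.4 red 78 [ 0.4788 -0.0868]
```

View pics/wrist1.png

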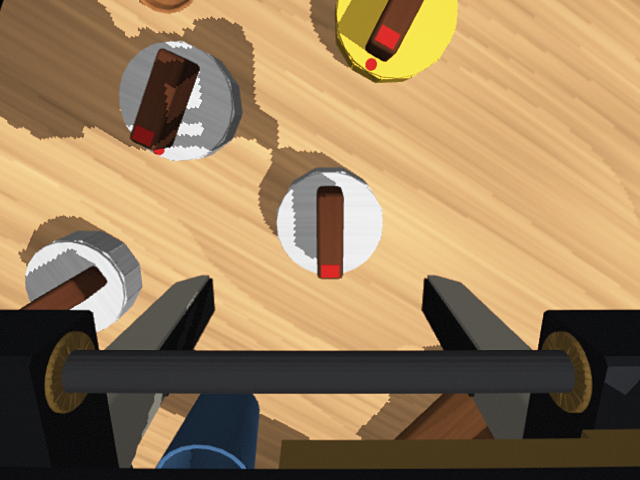

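```bash
python3 -c "
from meas import *
to([.4599,-.0989,.0475]); im,W=load('pics/wrist1.npz'); bar(W,im,[.441,-.236])"
```

```text
shift cm [ 0.55 -0.03 12.13]
n 3387 bar c [ 0.4412 -0.2347] size [60.4 19. ] z 0.0661 yaw 6.5 red 287 [ 0.4642 -0.2324]
```

>>> play_rows(increments=[[[0.5, 0, 4, 0], [0.55, 0, 8, 0], [0.55, 0, 11, 0], [0.55, 0, 12.1, 0], [0.55, 0, 12.1, 0]]])

```text
t: 7.1
tool_pos: [0.4584, -0.0978, 0.0468]
orientation: [1.535, 2.728, -0.001]
force: [0.3, 1.2, 0.9]
opening: 0.093
```

```bash
python3 -c "
from h import *
show(); to([.4599,-.0989,.0475])"
```

```text
t 7.1 tcp [ 0.4584 -0.0978  0.0468] q [-0.318 -0.063  2.036 -0.003  1.158 -2.433] z [ 0.01  -0.006 -1.   ] x [-0.519  0.855 -0.01 ] F [0.3 1.2 0.9] T [0.05 0.04 0.03] open 0.093
shift cm [-0.17  0.07 -0.07]
```

Good position: tips at about 36 mm, over the cap's top at 33 mm. Closing the jaws.

>>> play_rows(increments=[[[-0.15, 0, 0, 0], [-0.15, 0, 0, 0], [-0.15, 0, 0, 0], [-0.15, 0, 0, 0]]], jaw=0.5, squeeze=30)

```text
t: 7.5
tool_pos: [0.46, -0.0994, 0.0479]
orientation: [1.534, 2.726, -0.0]
force: [0.1, 0.2, -0.5]
opening: 0.0655
```

```bash
python3 -c "
from h import *
show()"
```

```text
t 7.5 tcp [ 0.46   -0.0994  0.0479] q [-0.32  -0.061  2.032 -0.003  1.158 -2.435] z [ 0.012 -0.007 -1.   ] x [-0.519  0.855 -0.012] F [ 0.1  0.2 -0.5] T [0.05 0.11 0.01] open 0.0655
```

>>> play_rows(increments=[[[0, 0, 0, 0], [0, 0, 0, 0], [0, 0, 0, 0], [0, 0, 0, 0], [0, 0, 0, 0]]])

```text
t: 8.0
tool_pos: [0.46, -0.0993, 0.0479]
orientation: [1.534, 2.726, -0.0]
force: [-0.1, -1.2, -0.4]
opening: 0.0254
```

>>> play_rows(increments=[[[0, 0, 0, 0], [0, 0, 0, 0]]])

```text
t: 8.2
tool_pos: [0.4598, -0.0991, 0.0479]
orientation: [1.535, 2.727, 0.0]
force: [-1.0, 1.5, 2.7]
opening: 0.0178
```

```bash
python3 -c "
from h import *
show(); to([.66,-.07,.36])"
```

```text
t 8.2 tcp [ 0.4598 -0.0991  0.0479] q [-0.32  -0.061  2.032 -0.003  1.159 -2.435] z [ 0.011 -0.006 -1.   ] x [-0.519  0.855 -0.011] F [-1.   1.5  2.7] T [0.52 0.41 0.03] open 0.0178
shift cm [ -8.24  18.82 -31.  ]
```

>>> play_rows(increments=[[[0, 0, -4, 0], [-1, 2, -8, 0.12], [-2.5, 5, -12, 0.25], [-4, 8, -16, 0.4], [-5, 11, -20, 0.54]]])

```text
t: 8.7
tool_pos: [0.5752, -0.0844, 0.2461]
orientation: [2.214, 2.212, 0.005]
force: [1.9, -0.6, -1.5]
opening: 0.0177
```

```bash
python3 -c "
from h import *
show()
im,W=load('pics/scene0.npz')
c=[]
for x,y in ((437,150),(680,275),(432,550),(180,400)):
    u,v=220+x/3.5,220+y/2.9
    w=W[int(v)-2:int(v)+3,int(u)-2:int(u)+3].reshape(-1,3); print(np.nanmedian(w,0).round(4)); c.append(np.nanmedian(w,0))
c=np.array(c)
for a,b in ((0,3),(1,2),(0,1),(3,2)):
    d=c[b]-c[a]; print(np.degrees(np.arctan2(d[1],d[0])),np.hypot(*d[:2]))
"

```

```text
t 8.7 tcp [ 0.5752 -0.0844  0.2461] q [-0.232  0.062  1.531 -0.004  1.537 -1.801] z [ 0.011 -0.006 -1.   ] x [ 0.001  1.    -0.006] F [ 1.9 -0.6 -1.5] T [ 0.04 -0.02  0.01] open 0.0177
[0.4663 0.0926 0.0075]
[0.4944 0.3067 0.0045]
[0.8009 0.2634 0.0069]
[0.7689 0.05   0.0094]
-8.023028348354515 0.3055856105352919
-8.030822257272424 0.30953221939897735
82.51540345039035 0.21590997393396688
81.46798091767256 0.21586685269171604
```

>>> play_rows(increments=[[[0.5, 4.5, -2.5, 0.14], [1, 9, -5, 0.14], [1.3, 13.5, -7.5, 0.14], [1.6, 18, -10, 0.14], [1.8, 22.5, -12, 0.14]]])

```text
t: 9.2
tool_pos: [0.7728, -0.0675, 0.3565]
orientation: [2.362, 2.051, 0.007]
force: [1.8, -0.2, 0.1]
opening: 0.0176
```

>>> play_rows(increments=[[[0, 5, -2.5, 0], [0, 9, -4.5, 0], [0, 13, -6.5, 0]]])

```text
t: 9.5
tool_pos: [0.8293, -0.0769, 0.3845]
orientation: [2.347, 2.038, 0.037]
force: [3.8, -0.1, 42.4]
opening: 0.0174
```

```bash
python3 -c "
from h import *
show()"
```

```text
t 9.5 tcp [ 0.8293 -0.0769  0.3845] q [-0.153  1.004  0.022 -0.003  2.075 -1.585] z [ 0.04  -0.009 -0.999] x [ 0.14   0.99  -0.004] F [ 3.8 -0.1 42.4] T [-0.01 -0.1  -0.04] open 0.0174
```

>>> play_rows(increments=[[[0, 10, -5, 0], [0, 20, -10, 0]]])

```text
t: 9.7
tool_pos: [0.8421, -0.0821, 0.3894]
orientation: [2.323, 2.018, 0.082]
force: [-0.8, 0.2, 0.9]
opening: 0.0179
```

>>> play_rows(increments=[[[0, 10, -5, 0], [0, 20, -10, 0]]])

```text
t: 9.9
tool_pos: [0.8529, -0.0865, 0.4067]
orientation: [2.292, 1.991, 0.135]
force: [-0.5, -0.8, -1.2]
opening: 0.0182
```

```bash
python3 -c "
from h import *
show()"
```

```text
t 9.9 tcp [ 0.8529 -0.0865  0.4067] q [-0.162  0.98   0.022  0.003  2.003 -1.591] z [ 0.134 -0.019 -0.991] x [ 0.14  0.99 -0.  ] F [-0.5 -0.8 -1.2] T [-0.    0.13 -0.01] open 0.0182
```

>>> play_rows(increments=[[[0, 10, -4, 0], [0, 20, -8, 0]]])

```text
t: 10.1
tool_pos: [0.8666, -0.091, 0.4177]
orientation: [2.261, 1.964, 0.186]
force: [0.0, -0.2, -1.5]
opening: 0.0179
```

>>> play_rows(increments=[[[0, 10, -4, 0], [0, 20, -8, 0]]])

```text
t: 10.3
tool_pos: [0.8787, -0.0951, 0.4306]
orientation: [2.231, 1.938, 0.234]
force: [-0.1, 0.2, -0.3]
opening: 0.0177
```

>>> play_rows(increments=[[[0, 10, -3.5, 0], [0, 20, -7, 0]]])

```text
t: 10.5
tool_pos: [0.8909, -0.099, 0.4428]
orientation: [2.201, 1.912, 0.279]
force: [-1.0, 0.3, -1.9]
opening: 0.0177
```

>>> play_rows(increments=[[[0, 20, -6, 0]]])

```text
t: 10.6
tool_pos: [0.9011, -0.1015, 0.4503]
orientation: [2.179, 1.893, 0.312]
force: [0.6, 0.5, -1.5]
opening: 0.0176
```

>>> play_rows(increments=[[[0, 20, -6, 0]]])

```text
t: 10.7
tool_pos: [0.911, -0.1039, 0.4602]
orientation: [2.154, 1.872, 0.346]
force: [-0.8, -0.1, -1.0]
opening: 0.0182
```

```bash
python3 -c "
from h import *
show()"
```

```text
t 10.7 tcp [ 0.911  -0.1039  0.4602] q [-0.177  0.938  0.022  0.019  1.822 -1.599] z [ 0.349 -0.044 -0.936] x [0.139 0.99  0.006] F [-0.8 -0.1 -1. ] T [0.04 0.22 0.02] open 0.0182
```

>>> play_rows(increments=[[[0, 20, -4, 0]]])

```text
t: 10.8
tool_pos: [0.9222, -0.1064, 0.4684]
orientation: [2.129, 1.85, 0.38]
force: [-0.3, -0.5, -1.5]
opening: 0.0178
```

>>> play_rows(increments=[[[0, 20, -4, 0]]])

```text
t: 10.9
tool_pos: [0.9329, -0.1089, 0.4771]
orientation: [2.104, 1.829, 0.413]
force: [-0.2, 0.2, -1.1]
opening: 0.0179
```

>>> play_rows(increments=[[[0, 20, -3, 0]]])

```text
t: 11.0
tool_pos: [0.9438, -0.1113, 0.486]
orientation: [2.078, 1.806, 0.446]
force: [0.2, 0.5, -1.5]
opening: 0.0178
```

>>> play_rows(increments=[[[0, 20, -3, 0]]])

```text
t: 11.1
tool_pos: [0.9539, -0.1136, 0.4959]
orientation: [2.053, 1.784, 0.478]
force: [-0.3, 0.1, -1.1]
opening: 0.0179
```

```bash
python3 -c "
from h import *
s,Rt=show(); print(np.degrees(np.arccos(-Rt[2,2])))"
```

```text
t 11.1 tcp [ 0.9539 -0.1136  0.4959] q [-0.183  0.923  0.022  0.03   1.684 -1.603] z [ 0.488 -0.06  -0.871] x [0.137 0.991 0.008] F [-0.3  0.1 -1.1] T [0.1  0.32 0.02] open 0.0179
29.423572345527234
```

>>> play_rows(increments=[[[0, 3, -0.5, 0]]])

```text
t: 11.2
tool_pos: [0.9591, -0.1149, 0.5043]
orientation: [2.036, 1.77, 0.498]
force: [-0.1, -1.0, -1.0]
opening: 0.018
```

```bash
cat > goal.py <<'E'
from jarfit import *
# lid in tool, from pick
def lid_in_tool(rv,tcp,c,yaw):
    Rp=R.from_rotvec(rv).as_matrix(); RL=R.from_euler('z',yaw,degrees=True).as_matrix()
    return Rp.T@RL, Rp.T@(np.array([c[0],c[1],.0335])-tcp)
RIM=np.array([.534,.192,.188]); PSI=np.radians(-8.0)
def report(LT,lc,RIM=RIM,PSI=PSI,hs=(.0138,)):
    s,Rt=st(); F=frame(PSI); RL=Rt@LT; c=s['tool_pos']+Rt@lc
    rel=F.T@(c-RIM)*1000; M=F.T@RL
    print('lid in jar frame mm',rel.round(1),'axis tilt deg x,y',np.degrees(M[:2,2]).round(1),'mark deg',np.degrees(np.arctan2(M[1,0],M[0,0])).round(1))
    for h in hs: print(h,'shift cm to',(Rt.T@(RIM+F@np.atleast_1d(h if np.ndim(h) else [0,0,h])-c)*100).round(2))
    return s,Rt
E
cat > lid2.py <<'E'
from goal import *
LT,lc=lid_in_tool([1.535,2.727,0],[.4598,-.0991,.0479],[.4599,-.0989],31.4)
E
python3 -c "
from lid2 import *
show(); report(LT,lc,hs=([.05,0,.10],[0,0,.1],[0,0,.03]))"
```

```text
t 11.2 tcp [ 0.9591 -0.1149  0.5043] q [-0.184  0.918  0.022  0.032  1.664 -1.604] z [ 0.509 -0.063 -0.859] x [0.137 0.991 0.009] F [-0.1 -1.  -1. ] T [0.05 0.37 0.01] open 0.018
lid in jar frame mm [ 560.  -244.4   27.7] axis tilt deg x,y [-0.5 -1.1] mark deg 0.0
[0.05, 0, 0.1] shift cm to [ 24.38 -50.95  -7.75]
[0, 0, 0.1] shift cm to [ 24.36 -55.95  -7.82]
[0, 0, 0.03] shift cm to [ 24.3  -56.05  -0.83]
```

>>> play_rows(increments=[[[2.1, -4.2, -1.5, 0], [4.2, -8.4, -3, 0], [6.3, -12.6, -4.5, 0], [8.4, -16.8, -6, 0], [10.5, -21, -7.5, 0]]])

```text
t: 11.7
tool_pos: [0.8246, -0.0248, 0.4787]
orientation: [2.036, 1.768, 0.499]
force: [0.1, 0.7, -0.5]
opening: 0.0178
```

>>> play_rows(increments=[[[2.2, -4.4, 0, 0], [4.4, -8.8, 0, 0], [6.6, -13.2, 0, 0], [8.8, -17.6, 0, 0], [11, -22, 0, 0]]])

```text
t: 12.2
tool_pos: [0.6514, 0.1119, 0.3669]
orientation: [2.035, 1.767, 0.501]
force: [-0.2, 0.3, -0.9]
opening: 0.0176
```

```bash
python3 -c "
from lid2 import *
show(); report(LT,lc,hs=([.05,0,.10],[0,0,.1],[0,0,.03]))"
```

```text
t 12.2 tcp [0.6514 0.1119 0.3669] q [ 0.177 -0.208  1.665 -0.166  1.168 -1.228] z [ 0.512 -0.063 -0.857] x [0.138 0.99  0.01 ] F [-0.2  0.3 -0.9] T [0.09 0.36 0.02] open 0.0176
lid in jar frame mm [200.2 -62.6  76.9] axis tilt deg x,y [-0.7 -1.1] mark deg -0.1
[0.05, 0, 0.1] shift cm to [  6.23 -15.    -2.52]
[0, 0, 0.1] shift cm to [  6.21 -20.    -2.61]
[0, 0, 0.03] shift cm to [  6.15 -20.12   4.39]
```

>>> play_rows(increments=[[[2, -4, -1, 0], [4, -8, -2, 0], [6.2, -12, -2.5, 0], [6.2, -14, -2.5, 0]]])

```text
t: 12.6
tool_pos: [0.526, 0.1946, 0.3168]
orientation: [2.034, 1.77, 0.504]
force: [-0.5, -1.0, -0.9]
opening: 0.0179
```

```bash
python3 -c "
from lid2 import *
show(); im,W,p=snap('wrist','2'); report(LT,lc,hs=([0,0,.1],[0,0,.03]))
F=frame(PSI); a=np.linspace(0,2*np.pi,60)
o=im.copy()
for r,z in ((.024,0),(.028,-.008),(.0345,-.018)):
    for u,v in proj(RIM+(F@np.stack([r*np.cos(a),r*np.sin(a),0*a+z])).T,p): cv2.circle(o,(int(round(u)),int(round(v))),1,(0,255,0),-1)
u,v=proj(RIM+F@[.042,0,-.03],p)[0]; cv2.circle(o,(int(u),int(v)),3,(255,0,255),-1)
cv2.imwrite('pics/wrist2o.png',o)
"
```

```text
t 12.6 tcp [0.526  0.1946 0.3168] q [ 0.442 -0.442  1.94  -0.299  1.188 -0.943] z [ 0.512 -0.06  -0.857] x [0.135 0.991 0.011] F [-0.5 -1.  -0.9] T [0.04 0.36 0.01] open 0.0179
lid in jar frame mm [ 55.3   1.1 100.1] axis tilt deg x,y [-0.5 -1.2] mark deg 0.1
[0, 0, 0.1] shift cm to [-0.11 -5.53 -0.07]
[0, 0, 0.03] shift cm to [-0.19 -5.64  6.93]
```

View pics/wrist2o.png

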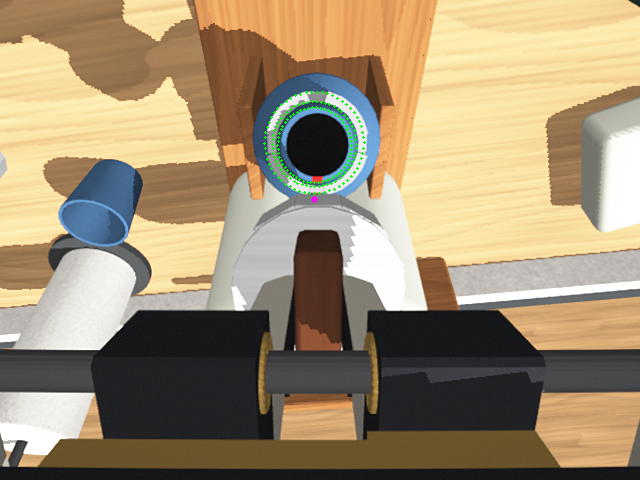

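```bash
python3 -c "
from lid2 import *
z=np.load('pics/wrist2.npz'); im=z['im']; p={k:z[k] for k in ('K','k1','eye','orientation')}
W=cloud(z['d'],**p); hsv=cv2.cvtColor(im,cv2.COLOR_BGR2HSV)
F=frame(PSI)
dark=(hsv[...,2]<25); dark[:95]=0; dark[195:]=0; dark[:,:270]=0; dark[:,370:]=0
c,_=cv2.findContours(dark.astype(np.uint8),0,1); c=max(c,key=cv2.contourArea); print('hole',cv2.fitEllipse(c),'proj rim c',proj(RIM,p)[0])
red=((hsv[...,0]<8)|(hsv[...,0]>174))&(hsv[...,1]>150)&(hsv[...,2]>90); red[:150]=0;red[195:]=0; red[:,:290]=0; red[:,345:]=0
vv,uu=np.where(red); print('red',uu.mean(),vv.mean(),len(uu), 'proj',proj(RIM+F@[.022,0,0],p)[0])
L=(W-RIM)@F; m=(np.hypot(L[...,0],L[...,1])<.04)&(L[...,2]>-.006)&(L[...,2]<.01)
Q=L[m]; print(len(Q),Q.mean(0).round(4), np.median(Q[:,2]), cv2.minEnclosingCircle((Q[:,:2]*1000).astype(np.float32)))
rr=np.hypot(Q[:,0],Q[:,1]); k=(rr>.019)&(rr<.023); print('rim plane',np.median(Q[k][:,2]),np.linalg.lstsq(np.c_[Q[k][:,:2],np.ones(k.sum())],Q[k][:,2],rcond=None)[0])
"
```

```text
hole ((316.9017639160156, 144.4781951904297), (59.4758415222168, 60.499996185302734), 178.10699462890625) proj rim c [314.13167541 145.73524141]
red 316.61842105263156 180.53947368421052 76 proj [314.28076275 179.33842665]
5074 [-0.001   0.0016 -0.0005] -0.00011509091929309747 ((-0.09857289493083954, 1.5954724550247192), 27.070768356323242)
rim plane -0.00017520572631270768 [ 0.00314766  0.01302238 -0.0001797 ]
```

```bash
sed -i 's/^RIM=.*; PSI/RIM=np.array([.534,.192,.188])+np.array([.0000,.0015,0]); PSI/' goal.py; python3 - <<'E'
import re
s=open('goal.py').read()
s=s.replace("def report(","RIM=RIM+frame(PSI)@np.array([-.0005,.0002,0])\ndef report(",1)
open('goal.py','w').write(s)
E
python3 -c "
from lid2 import *
print(RIM); report(LT,lc,hs=([0,0,.1],[0,0,.04]))"
```

```text
[0.53359904 0.19375832 0.18775   ]
lid in jar frame mm [ 56.   -0.6 100. ] axis tilt deg x,y [-0.5 -1.2] mark deg 0.1
[0, 0, 0.1] shift cm to [ 0.06 -5.6  -0.08]
[0, 0, 0.04] shift cm to [-0.01 -5.69  5.92]
```

>>> play_rows(increments=[[[0, -4, 0, 0], [0, -5.7, 1.5, 0], [0, -5.7, 4, 0], [0, -5.7, 5.9, 0], [0, -5.7, 5.9, 0]]])

```text
t: 13.15
tool_pos: [0.506, 0.1963, 0.2329]
orientation: [2.037, 1.772, 0.496]
force: [-0.2, -0.2, -0.7]
opening: 0.0175
```

```bash
python3 -c "
from lid2 import *
show();report(LT,lc,hs=([0,0,.025],[0,0,.014]))"
```

```text
t 13.15 tcp [0.506  0.1963 0.2329] q [ 0.468 -0.457  2.1   -0.332  1.064 -0.866] z [ 0.507 -0.063 -0.86 ] x [0.136 0.991 0.008] F [-0.2 -0.2 -0.7] T [ 0.04  0.38 -0.05] open 0.0175
lid in jar frame mm [-1.2 -0.9 38.5] axis tilt deg x,y [-0.4 -1.1] mark deg 0.1
[0, 0, 0.025] shift cm to [0.08 0.1  1.36]
[0, 0, 0.014] shift cm to [0.07 0.08 2.46]
```

>>> play_rows(increments=[[[0.1, 0.1, 0.4, 0], [0.1, 0.1, 0.8, 0], [0.1, 0.1, 1.2, 0], [0.1, 0.1, 1.6, 0], [0.1, 0.1, 1.8, 0]]])

```text
t: 13.65
tool_pos: [0.5179, 0.1963, 0.2218]
orientation: [2.034, 1.769, 0.502]
force: [-8.9, -4.2, 18.4]
opening: 0.0177
```

```bash
python3 -c "
from lid2 import *
show();report(LT,lc,hs=([0,0,.025],[0,0,.014]))"
```

```text
t 13.65 tcp [0.5179 0.1963 0.2218] q [ 0.456 -0.421  2.097 -0.335  1.024 -0.865] z [ 0.512 -0.062 -0.857] x [0.136 0.991 0.01 ] F [-8.9 -4.2 18.4] T [-1.04  0.29 -0.6 ] open 0.0177
lid in jar frame mm [ 3.6  0.8 23. ] axis tilt deg x,y [-0.7 -1.2] mark deg 0.0
[0, 0, 0.025] shift cm to [-0.08 -0.36 -0.21]
[0, 0, 0.014] shift cm to [-0.09 -0.38  0.89]
```

>>> play_rows(increments=[[[-0.1, -0.35, -0.1, 0], [-0.1, -0.35, 0.1, 0], [-0.1, -0.35, 0.2, 0], [-0.1, -0.35, 0.2, 0]]])

```text
t: 14.05
tool_pos: [0.5168, 0.196, 0.2207]
orientation: [2.032, 1.767, 0.506]
force: [-6.6, -1.2, 12.7]
opening: 0.0176
```

```bash
python3 -c "
from lid2 import *
show();report(LT,lc,hs=([0,0,.025],[0,0,.014])); snap('scene','3'); snap('wrist','3')
im=cv2.imread('pics/scene3.png'); cv2.imwrite('pics/s3.png',cv2.resize(im[200:360,280:460],None,fx=4,fy=3.7,interpolation=cv2.INTER_CUBIC))"
```

```text
t 14.05 tcp [0.5168 0.196  0.2207] q [ 0.457 -0.427  2.104 -0.337  1.02  -0.862] z [ 0.515 -0.061 -0.855] x [0.136 0.991 0.011] F [-6.6 -1.2 12.7] T [-0.52  0.57 -0.28] open 0.0176
lid in jar frame mm [ 2.2  0.3 22.6] axis tilt deg x,y [-0.9 -1.3] mark deg 0.0
[0, 0, 0.025] shift cm to [-0.03 -0.21 -0.24]
[0, 0, 0.014] shift cm to [-0.04 -0.24  0.85]
```

View pics/s3.png

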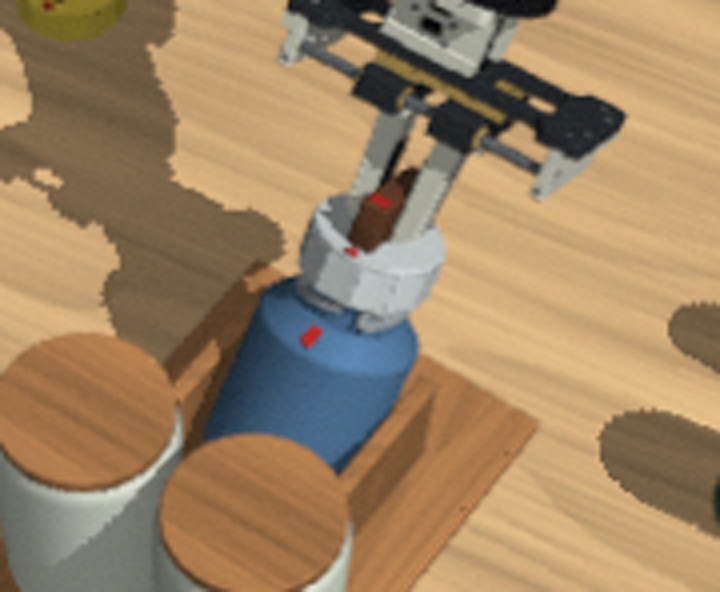

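View pics/wrist3.png

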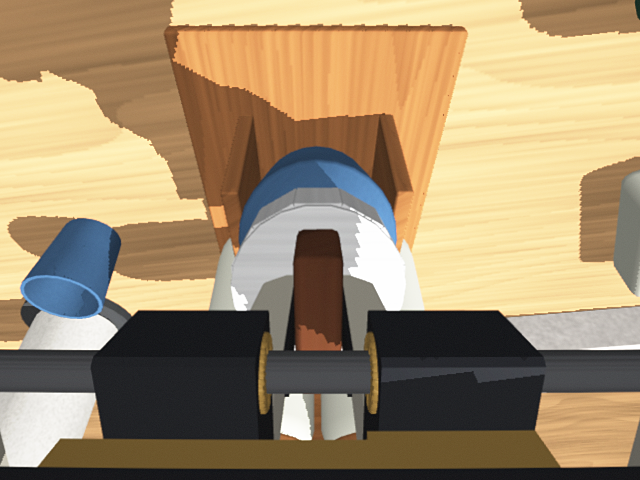

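>>> play_rows(increments=[[[-0.05, -0.2, -0.3, 0], [-0.05, -0.25, -0.3, 0], [-0.05, -0.25, 0.1, 0], [-0.05, -0.25, 0.3, 0], [-0.05, -0.25, 0.3, 0]]])

```text
t: 14.65
tool_pos: [0.5176, 0.1961, 0.2199]
orientation: [2.03, 1.765, 0.511]
force: [-5.7, -0.5, 15.8]
opening: 0.0179
```

```bash
python3 -c "
from lid2 import *
show();report(LT,lc,hs=([0,0,.014],))"
```

```text
t 14.65 tcp [0.5176 0.1961 0.2199] q [ 0.457 -0.428  2.108 -0.339  1.013 -0.86 ] z [ 0.518 -0.06  -0.853] x [0.135 0.991 0.013] F [-5.7 -0.5 15.8] T [-0.57  0.19 -0.35] open 0.0179
lid in jar frame mm [ 2.5  0.6 21.5] axis tilt deg x,y [-1.1 -1.3] mark deg -0.0
[0, 0, 0.014] shift cm to [-0.07 -0.27  0.74]
```

>>> play_rows(increments=[[[0, 0, -0.1, -0.08], [0, 0, 0.1, -0.08], [0, -0.1, 0.1, 0], [0, -0.1, 0.1, 0.08], [0, 0, 0.1, 0.1]]])

```text
t: 15.15
tool_pos: [0.5186, 0.196, 0.2202]
orientation: [2.13, 1.664, 0.544]
force: [-8.2, -2.2, 11.7]
opening: 0.0178
```

```bash
python3 -c "
from lid2 import *
show();report(LT,lc,hs=([0,0,.014],))"
```

```text
t 15.15 tcp [0.5186 0.196  0.2202] q [ 0.456 -0.427  2.107 -0.34   1.012 -0.755] z [ 0.52  -0.06  -0.852] x [0.223 0.973 0.068] F [-8.2 -2.2 11.7] T [-0.67  0.86 -0.24] open 0.0178
lid in jar frame mm [ 3.7  0.6 21.3] axis tilt deg x,y [-1.3 -1.4] mark deg -6.0
[0, 0, 0.014] shift cm to [-0.11 -0.38  0.72]
```

```bash
python3 -c "
from lid2 import *
F=frame(PSI)
for n in ('wrist','scene'):
    im,W=load(f'pics/{n}3.npz'); hsv=cv2.cvtColor(im,cv2.COLOR_BGR2HSV)
    L=(W-RIM)@F*1000
    m=(np.hypot(L[...,0],L[...,1])<48)&(L[...,2]>10)&(L[...,2]<40)&(hsv[...,1]<50)&(hsv[...,2]>120)
    Q=L[m]; print(n,m.sum(),np.percentile(Q[:,2],[5,25,50,75,95]).round(1), Q.min(0).round(1),Q.max(0).round(1))
    k=np.abs(Q[:,2]-np.median(Q[:,2]))<4; print(np.linalg.lstsq(np.c_[Q[k][:,:2],np.ones(k.sum())],Q[k][:,2],rcond=None)[0])
"
```

```text
wrist 10928 [17.8 22.8 23.7 24.4 28.8] [-39.1 -40.   10. ] [33.  38.9 40. ]
[-3.63834510e-02  7.79594697e-03  2.29773537e+01]
scene 381 [11.6 18.6 22.5 24.7 34.5] [-34.8 -40.3  10. ] [46.6 39.2 39.9]
[-4.32583711e-02  1.08043741e-03  2.36157127e+01]
```

>>> play_rows(increments=[[[0, 0, -3, -0.1], [0, 0, -6, -0.1], [-3, -1, -8, -0.1], [-7, -2, -8, -0.1], [-11, -2, -8, -0.1]]])

```text
t: 15.65
tool_pos: [0.4344, 0.0985, 0.2684]
orientation: [2.035, 1.764, 0.51]
force: [-31.7, -11.2, 30.0]
opening: 0.0176
```

```bash
python3 -c "
from h import *
show(); to([.46,-.011,.16])"
```

```text
t 15.65 tcp [0.4344 0.0985 0.2684] q [ 0.267 -0.893  2.296 -0.207  1.232 -1.143] z [ 0.516 -0.059 -0.854] x [0.138 0.99  0.014] F [-31.7 -11.2  30. ] T [ 0.04 -0.44 -0.14] open 0.0176
shift cm [-10.65  -2.1   11.23]
```

>>> play_rows(increments=[[[-2.5, 0, 3, 0], [-5, 0, 6, 0], [-7.5, -0.5, 9, 0], [-10.5, -1, 11, 0], [-10.5, -2, 11, 0]]])

```text
t: 16.15
tool_pos: [0.4578, -0.013, 0.1573]
orientation: [2.045, 1.761, 0.503]
force: [-0.9, 0.5, -0.9]
opening: 0.0178
```

>>> play_rows(increments=[[[0, -5, -2, 0]]])

```text
t: 16.25
tool_pos: [0.4446, -0.0051, 0.1484]
orientation: [2.071, 1.767, 0.469]
force: [3.3, -1.0, -2.2]
opening: 0.0178
```

>>> play_rows(increments=[[[0, -10, -4, 0]]])

```text
t: 16.35
tool_pos: [0.4316, 0.0073, 0.1429]
orientation: [2.097, 1.775, 0.43]
force: [0.9, 0.3, -1.2]
opening: 0.0175
```

```bash
python3 -c "
from h import *
show()"
```

```text
t 16.35 tcp [0.4316 0.0073 0.1429] q [-0.061 -0.892  2.498 -0.054  1.063 -1.451] z [ 0.451 -0.075 -0.889] x [0.165 0.986 0.   ] F [ 0.9  0.3 -1.2] T [0.13 0.3  0.04] open 0.0175
```

>>> play_rows(increments=[[[-2, -9, -4, 0]]])

```text
t: 16.45
tool_pos: [0.4186, 0.0123, 0.1372]
orientation: [2.121, 1.784, 0.388]
force: [-0.4, 0.2, -1.2]
opening: 0.0178
```

>>> play_rows(increments=[[[-2, -9, -4, 0]]])

```text
t: 16.55
tool_pos: [0.405, 0.0181, 0.1322]
orientation: [2.143, 1.792, 0.345]
force: [-0.2, -0.3, -0.7]
opening: 0.0176
```

>>> play_rows(increments=[[[-2, -9, -3.5, 0]]])

```text
t: 16.65
tool_pos: [0.3904, 0.0255, 0.1277]
orientation: [2.165, 1.798, 0.3]
force: [1.4, 0.3, -0.6]
opening: 0.0176
```

>>> play_rows(increments=[[[-2, -9, -3, 0]]])

```text
t: 16.75
tool_pos: [0.3744, 0.0347, 0.1238]
orientation: [2.185, 1.803, 0.252]
force: [-0.1, -0.2, -1.6]
opening: 0.0179
```

```bash
python3 -c "
from h import *
show()"
```

```text
t 16.75 tcp [0.3744 0.0347 0.1238] q [ 0.099 -0.891  2.498 -0.156  1.224 -1.251] z [ 0.319 -0.115 -0.941] x [ 0.198  0.979 -0.053] F [-0.1 -0.2 -1.6] T [ 0.07  0.23 -0.01] open 0.0179
```

>>> play_rows(increments=[[[-4, 2.5, -2, 0], [-8.5, 2.5, -2.5, 0], [-10, 2.5, -2.5, 0]]])

```text
t: 17.05
tool_pos: [0.3844, -0.0679, 0.1608]
orientation: [2.193, 1.806, 0.239]
force: [-0.5, -0.1, -1.0]
opening: 0.0176
```

```bash
python3 -c "
from h import *
show()"
```

```text
t 17.05 tcp [ 0.3844 -0.0679  0.1608] q [-0.282 -0.891  2.429 -0.027  1.27  -1.656] z [ 0.308 -0.116 -0.944] x [ 0.2    0.978 -0.055] F [-0.5 -0.1 -1. ] T [0.08 0.22 0.02] open 0.0176
```

>>> play_rows(increments=[[[-1, -9, -1, 0]]])

```text
t: 17.15
tool_pos: [0.3719, -0.0684, 0.147]
orientation: [2.218, 1.814, 0.206]
force: [-0.5, 0.4, -1.2]
opening: 0.0176
```

>>> play_rows(increments=[[[-1, -9, -1, 0]]])

```text
t: 17.25
tool_pos: [0.357, -0.0666, 0.1314]
orientation: [2.246, 1.827, 0.167]
force: [-0.1, -0.3, -2.3]
opening: 0.0178
```

>>> play_rows(increments=[[[-1, -9, -1, 0]]])

```text
t: 17.35
tool_pos: [0.3421, -0.0645, 0.1183]
orientation: [2.271, 1.843, 0.128]
force: [0.0, -0.0, -1.6]
opening: 0.0179
```

```bash
python3 -c "
from h import *
show()"
```

```text
t 17.35 tcp [ 0.3421 -0.0645  0.1183] q [-0.28  -0.891  2.487 -0.053  1.321 -1.636] z [ 0.201 -0.111 -0.973] x [ 0.213  0.975 -0.067] F [ 0.  -0.  -1.6] T [0.13 0.17 0.01] open 0.0179
```

>>> play_rows(increments=[[[0, 2.5, -4, 0], [-4, 2.5, -6, 0], [-8.5, 2.5, -6.5, 0], [-9, 2, -6.5, 0]]])

```text
t: 17.75
tool_pos: [0.3277, -0.1518, 0.1923]
orientation: [2.274, 1.838, 0.124]
force: [-0.4, -0.1, -1.5]
opening: 0.0176
```

```bash
python3 -c "
from h import *
show()"
```

```text
t 17.75 tcp [ 0.3277 -0.1518  0.1923] q [-0.595 -0.878  2.347  0.018  1.443 -1.954] z [ 0.199 -0.113 -0.973] x [ 0.217  0.974 -0.069] F [-0.4 -0.1 -1.5] T [ 0.11  0.11 -0.02] open 0.0176
```

>>> play_rows(increments=[[[2.5, -9, -1.5, 0]]])

```text
t: 17.85
tool_pos: [0.3146, -0.1407, 0.1872]
orientation: [2.305, 1.853, 0.099]
force: [0.1, 1.2, -1.2]
opening: 0.0181
```

>>> play_rows(increments=[[[2.5, -9, -1.5, 0]]])

```text
t: 17.95
tool_pos: [0.3033, -0.1289, 0.1838]
orientation: [2.336, 1.872, 0.07]
force: [1.0, 0.6, -1.0]
opening: 0.018
```

>>> play_rows(increments=[[[2.5, -9, -1.5, 0]]])

```text
t: 18.05
tool_pos: [0.2923, -0.1163, 0.1828]
orientation: [2.364, 1.892, 0.038]
force: [-0.8, 0.0, -1.3]
opening: 0.0178
```

```bash
python3 -c "
from h import *
show()"
```

```text
t 18.05 tcp [ 0.2923 -0.1163  0.1828] q [-0.521 -0.892  2.357 -0.018  1.562 -1.872] z [ 0.09  -0.072 -0.993] x [ 0.222  0.974 -0.051] F [-0.8  0.  -1.3] T [0.04 0.01 0.06] open 0.0178
```

>>> play_rows(increments=[[[-4, 1, 0, 0]]])

```text
t: 18.15
tool_pos: [0.2936, -0.1512, 0.1841]
orientation: [2.358, 1.908, 0.04]
force: [0.9, -0.2, -1.3]
opening: 0.0179
```

>>> play_rows(increments=[[[3.5, -8.5, -0.5, 0]]])

```text
t: 18.25
tool_pos: [0.2723, -0.1377, 0.1792]
orientation: [2.383, 1.922, 0.019]
force: [-0.4, 1.5, -0.7]
opening: 0.0178
```

>>> play_rows(increments=[[[3.5, -8.5, -0.5, 0]]])

```text
t: 18.35
tool_pos: [0.2608, -0.1204, 0.1764]
orientation: [2.415, 1.942, -0.01]
force: [0.4, -0.3, -0.6]
opening: 0.0179
```

>>> play_rows(increments=[[[3.5, -8.5, -0.5, 0]]])

```text
t: 18.45
tool_pos: [0.2517, -0.1034, 0.1759]
orientation: [2.443, 1.961, -0.042]
force: [0.2, -0.5, -0.8]
opening: 0.018
```

```bash
python3 -c "
from h import *
show()"
```

```text
t 18.45 tcp [ 0.2517 -0.1034  0.1759] q [-0.541 -0.892  2.365 -0.028  1.669 -1.896] z [-0.016 -0.023 -1.   ] x [ 0.216  0.976 -0.026] F [ 0.2 -0.5 -0.8] T [ 0.   -0.04 -0.  ] open 0.018
```

```bash
python3 -c "
from h import *
to([.46,-.095,.16]); to([.46,-.095,.053])"
```

```text
shift cm [ 5.37 20.17  1.24]
shift cm [ 5.65 20.28 11.94]
```

>>> play_rows(increments=[[[1.3, 4.8, 0, 0], [2.6, 9.6, 0.3, 0], [4, 14.4, 1.5, 0], [5.4, 19, 3, 0], [5.5, 20.2, 6, 0]]])

```text
t: 18.95
tool_pos: [0.4637, -0.0927, 0.1126]
orientation: [2.439, 1.962, -0.04]
force: [0.0, -0.8, -0.4]
opening: 0.0175
```

```bash
python3 -c "
from h import *
show();to([.46,-.095,.052])"
```

```text
t 18.95 tcp [ 0.4637 -0.0927  0.1126] q [-0.285 -0.12   1.959 -0.028  1.309 -1.633] z [-0.013 -0.024 -1.   ] x [ 0.214  0.977 -0.027] F [ 0.  -0.8 -0.4] T [ 0.03 -0.01 -0.03] open 0.0175
shift cm [-0.15 -0.27  6.07]
```

>>> play_rows(increments=[[[0, 0, 3, 0], [0, 0, 5, 0], [0, 0, 6, 0], [0, 0, 6.2, 0], [0, 0, 6.4, 0]]])

```text
t: 19.45
tool_pos: [0.4622, -0.0931, 0.0484]
orientation: [2.439, 1.964, -0.041]
force: [-6.2, 2.8, 12.0]
opening: 0.0177
```

```bash
python3 -c "
from h import *
show()"
```

```text
t 19.45 tcp [ 0.4622 -0.0931  0.0484] q [-0.286 -0.036  2.007 -0.029  1.178 -1.631] z [-0.014 -0.024 -1.   ] x [ 0.213  0.977 -0.027] F [-6.2  2.8 12. ] T [0.54 1.05 0.08] open 0.0177
```

>>> play_rows(increments=[[[0, 0, 0, 0], [0, 0, 0, 0], [0, 0, -0.5, 0], [0, 0, -4, 0], [0, 0, -8, 0]]], jaw=5)

```text
t: 19.95
tool_pos: [0.4619, -0.0909, 0.1283]
orientation: [2.442, 1.965, -0.044]
force: [0.7, 0.5, -0.1]
opening: 0.0489
```

```bash
python3 -c "
from h import *
show(); to([.4412,-.2350,.13])"
```

```text
t 19.95 tcp [ 0.4619 -0.0909  0.1283] q [-0.282 -0.138  1.945 -0.028  1.346 -1.631] z [-0.018 -0.023 -1.   ] x [ 0.213  0.977 -0.026] F [ 0.7  0.5 -0.1] T [-0.01 -0.11 -0.02] open 0.0489
shift cm [-14.52   1.05   0.2 ]
```

>>> play_rows(increments=[[[-4.5, 0.3, -1, -0.12], [-9.3, 0.6, -1, -0.24], [-13, 1, -1, -0.33], [-14.5, 1, -1, -0.33], [-14.5, 1, -1, -0.33]]])

```text
t: 20.45
tool_pos: [0.4406, -0.2361, 0.1426]
orientation: [2.094, 2.338, -0.046]
force: [-0.4, 0.8, -0.6]
opening: 0.0499
```

```bash
python3 -c "
from meas import *
show(); im,W,p=snap('wrist','4'); bar(W,im,[.441,-.236]); bar(W,im,[.462,-.094]); im,W,p=snap('scene','4'); bar(W,im,[.462,-.094]);bar(W,im,[.441,-.236])"
```

```text
t 20.45 tcp [ 0.4406 -0.2361  0.1426] q [-0.573 -0.079  1.863 -0.03   1.36  -2.248] z [-0.017 -0.024 -1.   ] x [-0.11   0.994 -0.022] F [-0.4  0.8 -0.6] T [ 0.07 -0.04  0.03] open 0.0499
n 2520 bar c [ 0.4408 -0.2354] size [59. 18.] z 0.0663 yaw 6.7 red 43 [ 0.4643 -0.2324]
n 2043 bar c [ 0.4491 -0.0919] size [18.8 40.5] z 0.0658 yaw -17.1 red 0 [nan nan]
n 172 bar c [ 0.4603 -0.092 ] size [24.6 60.8] z 0.066 yaw -11.7 red 17 [ 0.4817 -0.0984]
n 152 bar c [ 0.444  -0.2342] size [62.5 21.9] z 0.0659 yaw 6.9 red 18 [ 0.4641 -0.234 ]
```

View pics/wrist4.png

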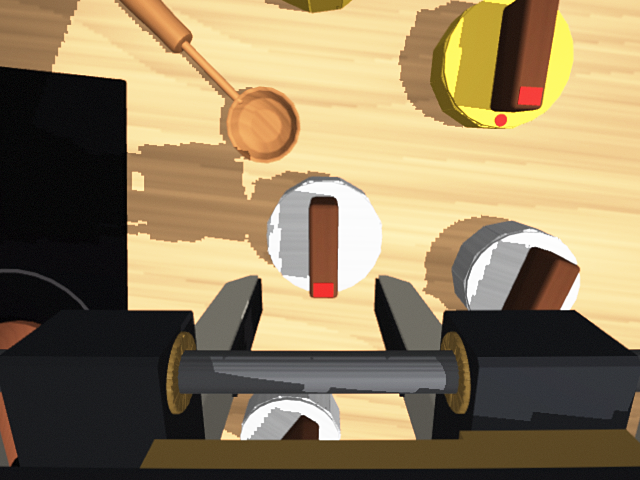

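View pics/scene4.png

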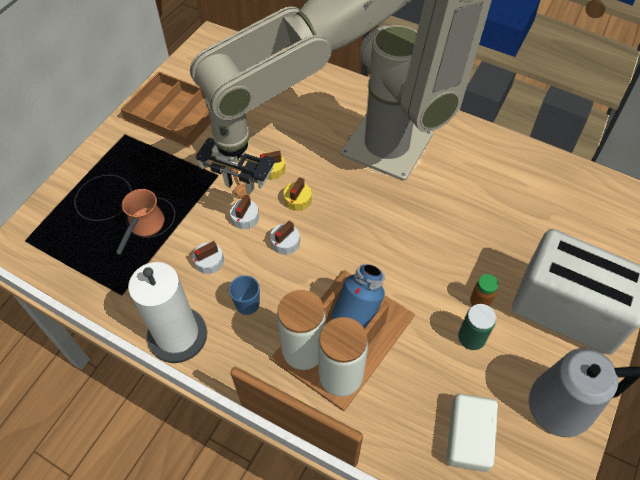

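```bash
python3 -c "
from h import *
to([.4410,-.2352,.047])"
```

```text
shift cm [0.06 0.19 9.5 ]
```

>>> play_rows(increments=[[[0.1, 0.2, 4, 0], [0.1, 0.2, 7.5, 0], [0.1, 0.2, 9.2, 0], [0.1, 0.2, 9.4, 0], [0.1, 0.2, 9.4, 0]]])

```text
t: 21.05
tool_pos: [0.4413, -0.2336, 0.0482]
orientation: [2.091, 2.343, -0.045]
force: [0.6, -0.0, 0.6]
opening: 0.0501
```

>>> play_rows(increments=[[[0, 0, 0, 0], [0, 0, 0, 0], [0, 0, 0, 0], [0, 0, 0, 0], [0, 0, 0, 0]]], jaw=0.5, squeeze=40)

```text
t: 21.55
tool_pos: [0.4416, -0.2336, 0.0488]
orientation: [2.091, 2.342, -0.044]
force: [-1.4, 4.3, 6.9]
opening: 0.0177
```

```bash
python3 -c "
from h import *
s,R_=show(); print(s['orientation'])"
```

```text
t 21.55 tcp [ 0.4416 -0.2336  0.0488] q [-0.569  0.035  1.935 -0.03   1.175 -2.241] z [-0.018 -0.022 -1.   ] x [-0.113  0.993 -0.02 ] F [-1.4  4.3  6.9] T [ 0.99  0.37 -0.02] open 0.0177
[ 2.09126624  2.34216268 -0.04387384]
```

```bash
python3 -c "
from h import *
im,W=load('pics/scene0.npz'); print(W[285,155],W[330,180], W[275,150]); im,W=load('pics/side0.npz'); print(W[205,483],W[193,488])
to([.6,-.09,.28]); to([.80,-.07,.37])"
```

```text
[ 0.8325528  -0.18313103  0.26562042] [ 0.84999508 -0.13938716  0.11876638] [ 0.83454717 -0.18148485  0.31233788]
[ 0.80845722 -0.20055692  0.25987972] [ 0.82574561 -0.19447065  0.29033905]
shift cm [ 12.02  16.89 -23.7 ]
shift cm [ 11.57  36.81 -33.09]
```

>>> play_rows(increments=[[[0, 0, -4.5, 0], [1, 1, -9, 0], [3.5, 4, -12, 0.08], [6, 7.5, -15, 0.16], [8.5, 11, -18, 0.25]]])

```text
t: 22.05
tool_pos: [0.5421, -0.1346, 0.2234]
orientation: [2.369, 2.056, -0.043]
force: [1.7, -0.6, -2.3]
opening: 0.0178
```

```bash
python3 -c "
from h import *
show();to([.79,-.06,.42])"
```

```text
t 22.05 tcp [ 0.5421 -0.1346  0.2234] q [-0.318  0.033  1.602 -0.026  1.516 -1.746] z [-0.017 -0.022 -1.   ] x [ 0.141  0.99  -0.024] F [ 1.7 -0.6 -2.3] T [-0.02 -0.03 -0.01] open 0.0178
shift cm [ 10.4   23.21 -20.24]
```

>>> play_rows(increments=[[[1.6, 3.4, -3.1, 0], [3.2, 6.8, -6.2, 0], [4.8, 10.2, -9.3, 0], [6.4, 13.6, -12.4, 0], [8, 17, -15.5, 0]]])

```text
t: 22.55
tool_pos: [0.7217, -0.0768, 0.3719]
orientation: [2.368, 2.056, -0.043]
force: [0.4, -1.4, -1.0]
opening: 0.0179
```

>>> play_rows(increments=[[[1, 3.2, -2.5, 0], [1.8, 6, -4.5, 0], [2, 9, -5, 0]]])

```text
t: 22.85
tool_pos: [0.7892, -0.0688, 0.4121]
orientation: [2.363, 2.052, -0.032]
force: [0.5, -0.2, -1.0]
opening: 0.0179
```

```bash
python3 -c "
from h import *
show()"
```

```text
t 22.85 tcp [ 0.7892 -0.0688  0.4121] q [-0.141  0.869  0.18  -0.027  2.096 -1.584] z [-0.007 -0.023 -1.   ] x [ 0.14   0.99  -0.024] F [ 0.5 -0.2 -1. ] T [ 0.01 -0.07  0.01] open 0.0179
```

>>> play_rows(increments=[[[0, 3, -2, 0], [0, 6, -4, 0]]])

```text
t: 23.05
tool_pos: [0.8038, -0.0724, 0.411]
orientation: [2.353, 2.045, -0.013]
force: [1.4, 0.4, -4.4]
opening: 0.018
```

>>> play_rows(increments=[[[0, 20, -10, 0]]])

```text
t: 23.15
tool_pos: [0.8126, -0.0754, 0.4211]
orientation: [2.332, 2.027, 0.029]
force: [-0.0, 0.7, -0.9]
opening: 0.0179
```

>>> play_rows(increments=[[[0, 20, -10, 0]]])

```text
t: 23.25
tool_pos: [0.8229, -0.0786, 0.429]
orientation: [2.309, 2.008, 0.07]
force: [-0.3, -0.0, -0.3]
opening: 0.0177
```

>>> play_rows(increments=[[[0, 20, -9, 0]]])

```text
t: 23.35
tool_pos: [0.8344, -0.0816, 0.4361]
orientation: [2.285, 1.988, 0.112]
force: [-0.2, 0.5, -2.6]
opening: 0.0178
```

>>> play_rows(increments=[[[0, 20, -9, 0]]])

```text
t: 23.45
tool_pos: [0.8455, -0.0844, 0.4444]
orientation: [2.261, 1.966, 0.153]
force: [-0.3, 0.1, -1.0]
opening: 0.0177
```

```bash
cat > lid1.py <<'E'
from goal import *
LT,lc=lid_in_tool([2.0913,2.3422,-.0439],[.4416,-.2336,.0488],[.4410,-.2338],6.5)
E
python3 -c "
from lid1 import *
show(); report(LT,lc)"
```

```text
t 23.45 tcp [ 0.8455 -0.0844  0.4444] q [-0.154  0.935  0.022 -0.014  2.01  -1.593] z [ 0.169 -0.039 -0.985] x [ 0.14   0.99  -0.016] F [-0.3  0.1 -1. ] T [0.02 0.12 0.02] open 0.0177
lid in jar frame mm [ 423.8 -232.1   34.2] axis tilt deg x,y [18.6 -0.2] mark deg 0.1
0.0138 shift cm to [ 23.54 -39.07  16.08]
```

>>> play_rows(increments=[[[0, 20, -8, 0]]])

```text
t: 23.55
tool_pos: [0.8569, -0.0873, 0.4529]
orientation: [2.236, 1.944, 0.194]
force: [0.5, 0.3, -2.6]
opening: 0.0179
```

>>> play_rows(increments=[[[0, 20, -8, 0]]])

```text
t: 23.65
tool_pos: [0.8678, -0.09, 0.4626]
orientation: [2.21, 1.922, 0.234]
force: [-0.4, -0.9, -1.9]
opening: 0.0178
```

>>> play_rows(increments=[[[0, 20, -7, 0]]])

```text
t: 23.75
tool_pos: [0.8789, -0.0927, 0.4726]
orientation: [2.184, 1.899, 0.273]
force: [-0.3, 0.2, -2.2]
opening: 0.0179
```

>>> play_rows(increments=[[[0, 20, -7, 0]]])

```text
t: 23.85
tool_pos: [0.8892, -0.0953, 0.4837]
orientation: [2.158, 1.876, 0.312]
force: [-0.9, 0.4, -0.9]
opening: 0.0176
```

>>> play_rows(increments=[[[0, 20, -6, 0]]])

```text
t: 23.95
tool_pos: [0.8997, -0.0978, 0.4951]
orientation: [2.131, 1.853, 0.349]
force: [0.1, -0.6, -2.1]
opening: 0.0179
```

>>> play_rows(increments=[[[0, 20, -5, 0]]])

```text
t: 24.05
tool_pos: [0.9106, -0.1004, 0.5061]
orientation: [2.103, 1.829, 0.386]
force: [-0.4, -0.2, -1.0]
opening: 0.0181
```

```bash
python3 -c "
from lid1 import *
show(); report(LT,lc,hs=([.05,0,.1],))"
```

```text
t 24.05 tcp [ 0.9106 -0.1004  0.5061] q [-0.166  0.891  0.022  0.002  1.801 -1.597] z [ 0.409 -0.067 -0.91 ] x [ 0.141  0.99  -0.009] F [-0.4 -0.2 -1. ] T [ 0.11  0.31 -0.02] open 0.0181
lid in jar frame mm [ 516.2 -238.8   53.4] axis tilt deg x,y [ 4.4 -0.6] mark deg 0.1
[0.05, 0, 0.1] shift cm to [ 23.98 -46.79  -0.38]
```

>>> play_rows(increments=[[[0, 20, -4, 0]]])

```text
t: 24.15
tool_pos: [0.9218, -0.103, 0.5169]
orientation: [2.075, 1.804, 0.423]
force: [-0.0, 0.2, -1.5]
opening: 0.0179
```

>>> play_rows(increments=[[[0, 16, -3, 0]]])

```text
t: 24.25
tool_pos: [0.9322, -0.1054, 0.5287]
orientation: [2.047, 1.78, 0.458]
force: [-0.5, -0.2, -1.5]
opening: 0.0178
```

>>> play_rows(increments=[[[2.2, -4.4, -0.8, 0], [4.4, -8.8, -1.6, 0], [6.6, -13.2, -2, 0], [8.8, -17.6, -2, 0], [11, -22, -2, 0]]])

```text
t: 24.75
tool_pos: [0.8135, -0.0168, 0.4807]
orientation: [2.041, 1.772, 0.467]
force: [1.0, 0.8, -0.5]
opening: 0.0178
```

```bash
python3 -c "
from lid1 import *
show(); report(LT,lc,hs=([.05,0,.1],[0,0,.08]))"
```

```text
t 24.75 tcp [ 0.8135 -0.0168  0.4807] q [-0.063  0.238  1.003 -0.047  1.379 -1.496] z [ 0.494 -0.077 -0.866] x [ 0.142  0.99  -0.007] F [ 1.   0.8 -0.5] T [0.13 0.31 0.01] open 0.0178
lid in jar frame mm [ 411.6 -169.5   85.2] axis tilt deg x,y [-1.2 -0.7] mark deg 0.1
[0.05, 0, 0.1] shift cm to [ 16.96 -36.15  -1.63]
[0, 0, 0.08] shift cm to [ 16.98 -41.15   0.37]
```

>>> play_rows(increments=[[[1.9, -4.6, -0.4, 0], [3.8, -9.2, -0.8, 0], [5.7, -13.8, -1, 0], [7.6, -18.4, -1, 0], [9.5, -23, -1, 0]]])

```text
t: 25.25
tool_pos: [0.6245, 0.1063, 0.3788]
orientation: [2.037, 1.766, 0.479]
force: [0.8, 0.9, -1.7]
opening: 0.0176
```

>>> play_rows(increments=[[[1.9, -4.6, 0, 0], [3.8, -9.2, 0, 0], [5.7, -13.8, 0, 0], [7.6, -17.4, 0, 0], [8, -18.8, 0, 0]]])

```text
t: 25.75
tool_pos: [0.4743, 0.2107, 0.2853]
orientation: [2.035, 1.766, 0.49]
force: [-0.4, -0.8, -1.7]
opening: 0.0179
```

```bash
python3 -c "
from lid1 import *
show(); report(LT,lc,hs=([0,0,.08],[0,0,.04]))"
```

```text
t 25.75 tcp [0.4743 0.2107 0.2853] q [ 0.549 -0.53   2.056 -0.356  1.205 -0.822] z [ 0.508 -0.07  -0.858] x [0.14  0.99  0.002] F [-0.4 -0.8 -1.7] T [ 0.13  0.43 -0.01] open 0.0179
lid in jar frame mm [-4.1  8.8 99.7] axis tilt deg x,y [-2.  -1.2] mark deg -0.1
[0, 0, 0.08] shift cm to [-0.88  0.39  1.98]
[0, 0, 0.04] shift cm to [-0.88  0.33  5.98]
```

>>> play_rows(increments=[[[-0.6, 0.3, 1.5, 0], [-0.9, 0.4, 3.5, 0], [-0.9, 0.4, 5.5, 0], [-0.9, 0.35, 5.9, 0], [-0.9, 0.35, 5.9, 0]]])

```text
t: 26.25
tool_pos: [0.5069, 0.1974, 0.2389]
orientation: [2.034, 1.764, 0.495]
force: [0.5, -0.4, -1.8]
opening: 0.0176
```

```bash
python3 -c "
from lid1 import *
show(); report(LT,lc,hs=([0,0,.025],))
im,W,p=snap('wrist','5'); F=frame(PSI); hsv=cv2.cvtColor(im,cv2.COLOR_BGR2HSV)
L=(W-RIM)@F*1000
m=(np.hypot(L[...,0],L[...,1])<48)&(L[...,2]>25)&(L[...,2]<55)&(hsv[...,1]<50)&(hsv[...,2]>120)
Q=L[m]; k=np.abs(Q[:,2]-np.median(Q[:,2]))<4; Q=Q[k]; print(np.linalg.lstsq(np.c_[Q[:,:2],np.ones(k.sum())],Q[:,2],rcond=None)[0],Q.min(0),Q.max(0))
"
```

```text
t 26.25 tcp [0.5069 0.1974 0.2389] q [ 0.476 -0.455  2.09  -0.343  1.074 -0.854] z [ 0.511 -0.068 -0.857] x [0.141 0.99  0.005] F [ 0.5 -0.4 -1.8] T [ 0.05  0.43 -0.01] open 0.0176
lid in jar frame mm [ 2.2  0.2 42.5] axis tilt deg x,y [-2.2 -1.3] mark deg -0.2
[0, 0, 0.025] shift cm to [-0.02 -0.25  1.75]
[4.13465621e-02 3.41811595e-03 4.14886173e+01] [-36.94502376 -39.88759125  36.89072831] [32.98489052 38.61012257 44.00414132]
```

>>> play_rows(increments=[[[0, -0.3, 0.3, 0], [0, -0.35, 0.7, 0], [0, -0.35, 1.2, 0], [0, -0.35, 1.6, 0], [0, -0.35, 2.0, 0]]])

```text
t: 26.8
tool_pos: [0.5142, 0.1967, 0.2198]
orientation: [2.034, 1.764, 0.495]
force: [0.3, -0.2, -1.9]
opening: 0.0177
```

```bash
python3 -c "
from lid1 import *
show(); report(LT,lc,hs=([0,0,.014],))"
```

```text
t 26.8 tcp [0.5142 0.1967 0.2198] q [ 0.466 -0.424  2.103 -0.346  1.029 -0.849] z [ 0.511 -0.068 -0.857] x [0.14  0.99  0.005] F [ 0.3 -0.2 -1.9] T [0.05 0.39 0.02] open 0.0177
lid in jar frame mm [-1.   0.4 22.2] axis tilt deg x,y [-2.2 -1.3] mark deg -0.2
[0, 0, 0.014] shift cm to [-0.04  0.08  0.83]
```

>>> play_rows(increments=[[[0, 0, 0.3, 0], [0, 0.1, 0.6, 0], [0, 0.1, 0.8, 0], [0, 0.1, 0.9, 0]]])

```text
t: 27.2
tool_pos: [0.5202, 0.1959, 0.2139]
orientation: [2.034, 1.763, 0.496]
force: [-7.1, -1.6, 9.6]
opening: 0.0179
```

```bash
python3 -c "
from lid1 import *
show(); report(LT,lc,hs=([0,0,.0138],))"
```

```text
t 27.2 tcp [0.5202 0.1959 0.2139] q [ 0.458 -0.405  2.1   -0.347  1.01  -0.85 ] z [ 0.512 -0.068 -0.856] x [0.141 0.99  0.005] F [-7.1 -1.6  9.6] T [-0.39  1.09 -0.33] open 0.0179
lid in jar frame mm [ 1.3  0.5 14.1] axis tilt deg x,y [-2.3 -1.3] mark deg -0.2
[0, 0, 0.0138] shift cm to [-0.05 -0.13  0.03]
```

>>> play_rows(increments=[[[0, -0.05, 0.05, 0.1], [0, -0.05, 0.15, 0.2], [0, -0.05, 0.22, 0.28]]])

```text
t: 27.5
tool_pos: [0.5211, 0.1959, 0.212]
orientation: [2.296, 1.479, 0.58]
force: [-1.7, -0.1, -0.4]
opening: 0.0173
```

```bash
python3 -c "
from lid1 import *
show(); report(LT,lc,hs=([0,0,.0115],))"
```

```text
t 27.5 tcp [0.5211 0.1959 0.212 ] q [ 0.457 -0.402  2.101 -0.347  1.005 -0.565] z [ 0.512 -0.068 -0.856] x [0.372 0.916 0.15 ] F [-1.7 -0.1 -0.4] T [ 0.    0.55 -0.08] open 0.0173
lid in jar frame mm [ 1.2  0.7 12. ] axis tilt deg x,y [-2.5 -1. ] mark deg -16.5
[0, 0, 0.0115] shift cm to [-0.1  -0.1   0.05]
```

>>> play_rows(increments=[[[0, 0, 0.1, 0.1], [0, 0, 0.18, 0.2], [0, 0, 0.26, 0.3]]])

```text
t: 27.8
tool_pos: [0.5227, 0.1956, 0.2103]
orientation: [2.54, 1.134, 0.66]
force: [-3.4, -1.0, 3.0]
opening: 0.0177
```

```bash
python3 -c "
from lid1 import *
show(); report(LT,lc,hs=([0,0,.0115],))"
```

```text
t 27.8 tcp [0.5227 0.1956 0.2103] q [ 0.455 -0.397  2.101 -0.348  1.    -0.261] z [ 0.513 -0.069 -0.856] x [0.587 0.755 0.291] F [-3.4 -1.   3. ] T [-0.28  0.77 -0.18] open 0.0177
lid in jar frame mm [1.9 0.7 9.8] axis tilt deg x,y [-2.7 -0.5] mark deg -33.9
[0, 0, 0.0115] shift cm to [-0.16 -0.11 -0.18]
```

>>> play_rows(increments=[[[-0.1, -0.05, 0.1, 0.1], [-0.1, -0.05, 0.18, 0.2], [-0.1, -0.05, 0.22, 0.25], [-0.1, -0.05, 0.23, 0.28]]])

```text
t: 28.2
tool_pos: [0.5225, 0.1952, 0.208]
orientation: [2.725, 0.782, 0.723]
force: [-9.5, 0.2, 5.7]
opening: 0.0184
```

```bash
python3 -c "
from lid1 import *
s,Rt=show(); report(LT,lc,hs=([0,0,.0075],)); print('tool torque',Rt.T@s['wrist_torque'], Rt.T@s['force'])"
```

```text
t 28.2 tcp [0.5225 0.1952 0.208 ] q [ 0.454 -0.395  2.104 -0.348  0.996  0.02 ] z [ 0.512 -0.069 -0.856] x [0.738 0.545 0.398] F [-9.5  0.2  5.7] T [-0.58  1.55  0.71] open 0.0184
lid in jar frame mm [0.7 0.3 7.8] axis tilt deg x,y [-2.7 -0. ] mark deg -50.0
[0, 0, 0.0075] shift cm to [-0.07 -0.02  0.03]
tool torque [ 0.70261042 -1.31255867 -1.01257425] [-4.59196281 -2.44643571 -9.77365129]
```

>>> play_rows(increments=[[[0, 0, 0.03, 0.04], [0, 0, 0.03, 0.04]]])

```text
t: 28.4
tool_pos: [0.5225, 0.1953, 0.208]
orientation: [2.748, 0.729, 0.731]
force: [-6.4, -1.0, 3.0]
opening: 0.0182
```

```bash
python3 -c "
from lid1 import *
s,Rt=show(); report(LT,lc,hs=([0,0,.0075],)); print('tool torque',Rt.T@s['wrist_torque'], Rt.T@s['force'])"
```

```text
t 28.4 tcp [0.5225 0.1953 0.208 ] q [ 0.454 -0.395  2.104 -0.348  0.996  0.061] z [ 0.512 -0.069 -0.856] x [0.755 0.511 0.411] F [-6.4 -1.   3. ] T [-0.62  1.17  0.69] open 0.0182
lid in jar frame mm [0.7 0.4 7.9] axis tilt deg x,y [-2.7  0. ] mark deg -52.3
[0, 0, 0.0075] shift cm to [-0.08 -0.01  0.03]
tool torque [ 0.41293165 -1.03680184 -0.98448258] [-4.09294203 -0.80031625 -5.80277247]
```

>>> play_rows(increments=[[[0, 0, 0, 0], [0, 0, 0, 0], [0, 0, 0, 0], [0, 0, 0, 0], [0, 0, -1, 0]]], jaw=6)

```text
t: 28.9
tool_pos: [0.5168, 0.1955, 0.2154]
orientation: [2.749, 0.729, 0.728]
force: [0.5, -0.2, 0.0]
opening: 0.054
```

>>> play_rows(increments=[[[0, 0, -3, 0], [0, 0, -7, 0], [0, 2, -10, 0], [0, 6, -11, 0], [0, 6, -11, 0]]])

```text
t: 29.4
tool_pos: [0.487, 0.1496, 0.3347]
orientation: [2.746, 0.724, 0.739]
force: [-0.7, 0.2, 0.7]
opening: 0.0602
```

```bash
python3 -c "
from goal import *
show(); F=frame(PSI)
for n in ('wrist','scene','side'):
    im,W,p=snap(n,'6'); hsv=cv2.cvtColor(im,cv2.COLOR_BGR2HSV); L=(W-RIM)@F*1000
    rr=np.hypot(L[...,0],L[...,1])
    m=(rr<48)&(L[...,2]>0)&(L[...,2]<16)&(hsv[...,1]<50)&(hsv[...,2]>100)
    Q=L[m]; print(n,len(Q))
    if len(Q)<30: continue
    k=np.abs(Q[:,2]-np.median(Q[:,2]))<3; Q=Q[k]; print(' top plane',np.linalg.lstsq(np.c_[Q[:,:2],np.ones(k.sum())],Q[:,2],rcond=None)[0].round(3),Q.min(0).round(1),Q.max(0).round(1))
    red=(rr<45)&(L[...,2]>3)&(L[...,2]<46)&((hsv[...,0]<8)|(hsv[...,0]>174))&(hsv[...,1]>150)&(hsv[...,2]>90)
    if red.sum():
        q=L[red]
        b=q[q[:,2]>20]; c=q[q[:,2]<15]
        for w in (b,c):
            if len(w): print(' red',len(w),w.mean(0).round(1),'deg',np.degrees(np.arctan2(w[:,1].mean(),w[:,0].mean())).round(1))
    t=(rr<40)&(L[...,2]>36)&(L[...,2]<48)
    if t.sum()>20:
        B=L[t][:,:2]; V=np.linalg.svd(B-B.mean(0),full_matrices=False)[2][0]; print(' bar',t.sum(),B.mean(0).round(1),np.degrees(np.arctan2(V[1],V[0])).round(1),np.median(L[t][:,2]))
im=cv2.imread('pics/scene6.png'); cv2.imwrite('pics/s6.png',cv2.resize(im[200:360,280:460],None,fx=4,fy=3.7,interpolation=cv2.INTER_CUBIC))
"
```

```text
t 29.4 tcp [0.487  0.1496 0.3347] q [ 0.383 -0.621  2.029 -0.275  1.256 -0.111] z [ 0.517 -0.07  -0.853] x [0.754 0.508 0.416] F [-0.7  0.2  0.7] T [0.04 0.25 0.  ] open 0.0602
wrist 7160
 top plane [ 4.000e-03 -1.000e-03  6.843e+00] [-39.3 -39.4   3.9] [39.8 40.2  9.6]
 red 324 [ 16.2 -16.2  41.4] deg -45.0
 red 32 [ 25.5 -25.5   7.6] deg -45.0
 bar 2732 [-0.8  0.8] -45.6 40.660496505410165
scene 328
 top plane [3.000e-03 1.000e-03 7.859e+00] [-27.6 -36.5   4.6] [42.6 39.4 10.6]
 red 18 [ 16.6 -16.8  42.3] deg -45.4
 red 1 [ 27.8 -25.3  11.8] deg -42.3
 bar 146 [4.4 1.2] 133.6 41.17318101175876
side 245
 top plane [-3.000e-03  5.000e-03  5.014e+00] [-38.7 -41.5   2.3] [36.5 32.4  8. ]
 red 14 [ 13.6 -19.4  38.6] deg -54.9
 bar 75 [-2.4 -3.2] -48.1 39.37060440433274
```

View pics/wrist6.png

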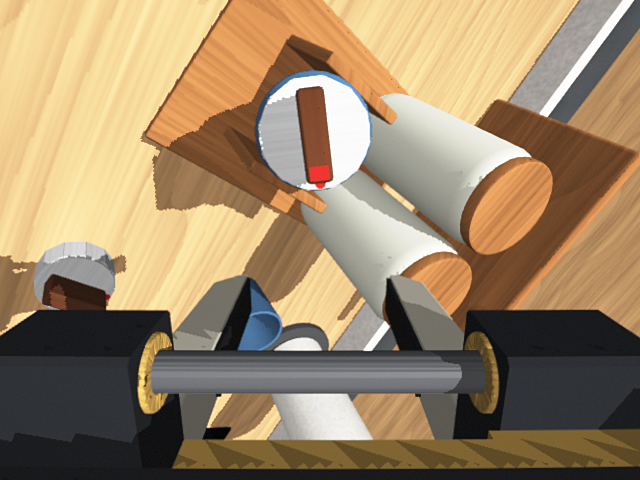

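View pics/s6.png

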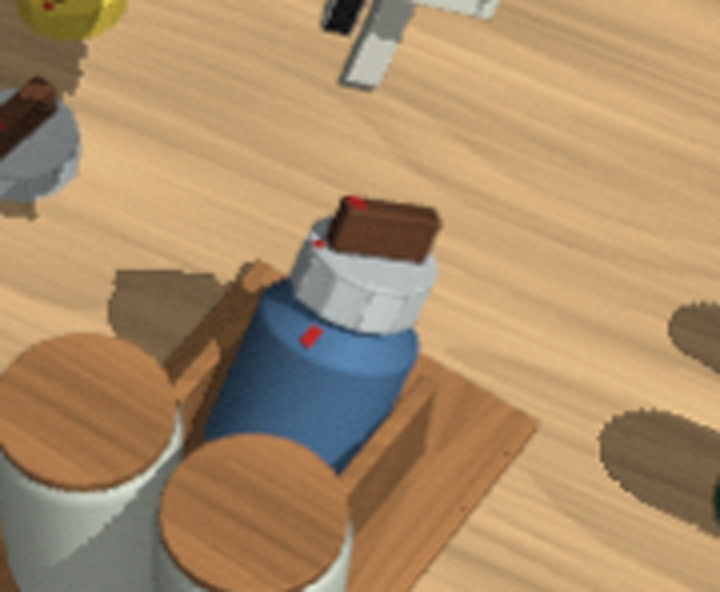

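The lid sits level on the jar at about 45° and roughly 7 mm above the rim. That may be a degree or two short of the 47° stop, so I'll regrip and nudge it home.

```bash
python3 -c "
from goal import *
s,Rt=st(); F=frame(PSI)
M=F.T@Rt; print('tool x in jar deg',np.degrees(np.arctan2(M[1,0],M[0,0])),'tool z',M[:,2])
to([.5225,.1953,.2085]); to(np.array([.5225,.1953,.2085])+.04*F[:,2])"
```

```text
tool x in jar deg 37.62586861749169 tool z [ 0.01698056  0.00151676 -0.99985467]
shift cm [ 0.17 -5.96 11.88]
shift cm [ 0.23 -5.92  7.88]
```

>>> play_rows(increments=[[[0.2, -4, 1, -0.06], [0.2, -5.9, 4.5, -0.12], [0.2, -5.9, 8, -0.12], [0.2, -5.9, 11, -0.12], [0.2, -5.9, 11.8, -0.12]]])

```text
t: 30.05
tool_pos: [0.5202, 0.1948, 0.2033]
orientation: [2.68, 0.887, 0.69]
force: [-0.4, -0.9, 0.2]
opening: 0.06
```

>>> play_rows(increments=[[[0, 0, 0, 0]]])

```text
t: 30.15
tool_pos: [0.5192, 0.1948, 0.2014]
orientation: [2.68, 0.889, 0.685]
force: [-0.7, -0.9, -0.6]
opening: 0.0598
```

```bash
python3 -c "
from goal import *
s,Rt=show(); F=frame(PSI)
M=F.T@Rt; print('tool x in jar deg',np.degrees(np.arctan2(M[1,0],M[0,0])))
to([.5225,.1953,.2085])"
```

```text
t 30.15 tcp [0.5192 0.1948 0.2014] q [ 0.456 -0.386  2.105 -0.347  1.001 -0.058] z [ 0.5   -0.074 -0.863] x [0.706 0.612 0.357] F [-0.7 -0.9 -0.6] T [-0.01  0.25 -0.  ] open 0.0598
tool x in jar deg 44.74565113448797
shift cm [ 0.51  0.38 -0.45]
```

>>> play_rows(increments=[[[0.3, 0.2, -0.5, 0], [0.5, 0.4, -0.5, 0], [0.5, 0.4, -0.5, 0]]])

```text
t: 30.45
tool_pos: [0.5233, 0.1958, 0.2116]
orientation: [2.679, 0.888, 0.69]
force: [-0.3, -0.0, 0.1]
opening: 0.0598
```

>>> play_rows(increments=[[[0, 0, 0, 0], [0, 0, 0, 0], [0, 0, 0, 0], [0, 0, 0, 0], [0, 0, 0, 0]]], jaw=0.5, squeeze=45)

```text
t: 30.95
tool_pos: [0.5232, 0.1957, 0.2115]
orientation: [2.679, 0.888, 0.69]
force: [0.8, -0.8, 0.5]
opening: 0.0246
```

>>> play_rows(increments=[[[0, 0, 0, 0], [0, 0, 0, 0]]])

```text
t: 31.15
tool_pos: [0.5228, 0.1954, 0.211]
orientation: [2.68, 0.888, 0.688]
force: [-2.6, -1.2, 0.4]
opening: 0.0175
```

```bash
python3 -c "
from goal import *
s,Rt=show(); F=frame(PSI)
M=F.T@Rt; print('tool x in jar deg',np.degrees(np.arctan2(M[1,0],M[0,0])), (F.T@(s['tool_pos']-RIM)).round(4))"
```

```text
t 31.15 tcp [0.5228 0.1954 0.211 ] q [ 0.454 -0.385  2.087 -0.343  1.014 -0.067] z [ 0.502 -0.073 -0.862] x [0.705 0.611 0.359] F [-2.6 -1.2  0.4] T [-0.29  0.71 -0.17] open 0.0175
tool x in jar deg 44.70981813496238 [0.0022 0.0002 0.0256]
```

Gripped, with the tool at a mark equivalent of −45.3°. Turning a few degrees more with light pressure.

>>> play_rows(increments=[[[0, 0, 0.05, 0.04], [0, 0, 0.05, 0.07], [0, 0, 0.05, 0.07]]])

```text
t: 31.45
tool_pos: [0.5228, 0.1949, 0.2107]
orientation: [2.721, 0.797, 0.701]
force: [-7.8, -3.4, 4.6]
opening: 0.0179
```

```bash
python3 -c "
from goal import *
s,Rt=show(); F=frame(PSI)
M=F.T@Rt; print('tool x in jar deg',np.degrees(np.arctan2(M[1,0],M[0,0])), (F.T@(s['tool_pos']-RIM)).round(4),'tool T',Rt.T@s['wrist_torque'])
im,W,p=snap('wrist','7')"
```

```text
t 31.45 tcp [0.5228 0.1949 0.2107] q [ 0.453 -0.385  2.087 -0.344  1.015  0.003] z [ 0.502 -0.074 -0.862] x [0.739 0.555 0.382] F [-7.8 -3.4  4.6] T [-1.05  1.06  0.34] open 0.0179
tool x in jar deg 40.71434832457331 [ 0.002  -0.0004  0.0253] tool T [-0.05479904 -1.2381652  -0.89474166]
```

>>> play_rows(increments=[[[0, 0, 0, -0.03], [0, 0, 0, -0.03]]])

```text
t: 31.7
tool_pos: [0.5226, 0.1949, 0.2107]
orientation: [2.702, 0.838, 0.694]
force: [-3.1, -1.7, 2.2]
opening: 0.0179
```

```bash
python3 -c "
from goal import *
s,Rt=show(); F=frame(PSI)
M=F.T@Rt; print('tool x in jar deg',np.degrees(np.arctan2(M[1,0],M[0,0])),'tool T',Rt.T@s['wrist_torque'])"
```

```text
t 31.7 tcp [0.5226 0.1949 0.2107] q [ 0.454 -0.385  2.087 -0.344  1.015 -0.028] z [ 0.501 -0.075 -0.862] x [0.724 0.581 0.371] F [-3.1 -1.7  2.2] T [-0.4   0.77  0.23] open 0.0179
tool x in jar deg 42.53218329747159 tool T [ 0.24039099 -0.73053942 -0.45809135]
```

>>> play_rows(increments=[[[0, 0, 0, 0], [0, 0, 0, 0], [0, 0, 0, 0], [0, 0, 0, 0], [0, 0, -1, 0]]], jaw=6)

```text
t: 32.2
tool_pos: [0.517, 0.1951, 0.2181]
orientation: [2.703, 0.838, 0.691]
force: [0.7, -0.6, -1.0]
opening: 0.0531
```

>>> play_rows(increments=[[[0, 0, -3, 0], [0, 0, -7, 0], [0, 2, -10, 0], [0, 6, -11, 0], [0, 6, -11, 0]]])

```text
t: 32.7
tool_pos: [0.4923, 0.153, 0.34]
orientation: [2.7, 0.833, 0.702]
force: [-0.6, 0.6, 0.6]
opening: 0.06
```

```bash
python3 -c "
from goal import *
show(); F=frame(PSI)
for n in ('wrist','scene'):
    im,W,p=snap(n,'8'); hsv=cv2.cvtColor(im,cv2.COLOR_BGR2HSV); L=(W-RIM)@F*1000
    rr=np.hypot(L[...,0],L[...,1])
    m=(rr<48)&(L[...,2]>0)&(L[...,2]<16)&(hsv[...,1]<50)&(hsv[...,2]>100)
    Q=L[m]
    k=np.abs(Q[:,2]-np.median(Q[:,2]))<3; Q=Q[k]; print(n,' top plane',np.linalg.lstsq(np.c_[Q[:,:2],np.ones(k.sum())],Q[:,2],rcond=None)[0].round(3),Q.min(0).round(1),Q.max(0).round(1))
    red=(rr<45)&(L[...,2]>3)&(L[...,2]<46)&((hsv[...,0]<8)|(hsv[...,0]>174))&(hsv[...,1]>150)&(hsv[...,2]>90)
    q=L[red]
    for w in (q[q[:,2]>20],q[q[:,2]<15]):
            if len(w): print(' red',len(w),w.mean(0).round(1),'deg',np.degrees(np.arctan2(w[:,1].mean(),w[:,0].mean())).round(1))
    t=(rr<40)&(L[...,2]>36)&(L[...,2]<48)
    B=L[t][:,:2]; V=np.linalg.svd(B-B.mean(0),full_matrices=False)[2][0]; print(' bar',t.sum(),B.mean(0).round(1),np.degrees(np.arctan2(V[1],V[0])).round(1),np.median(L[t][:,2]))
"
```

```text
t 32.7 tcp [0.4923 0.153  0.34  ] q [ 0.387 -0.585  1.993 -0.277  1.271 -0.191] z [ 0.507 -0.075 -0.859] x [0.724 0.578 0.376] F [-0.6  0.6  0.6] T [ 0.03  0.27 -0.04] open 0.06
wrist  top plane [ 4.000e-03 -1.000e-03  6.856e+00] [-39.1 -39.2   3.9] [39.4 39.4  9.5]
 red 330 [ 16.2 -16.2  41.4] deg -45.1
 red 34 [ 25.5 -25.3   7.6] deg -44.7
 bar 2702 [-0.7  0.9] -45.7 40.673429480052675
scene  top plane [-1.900e-02 -7.000e-03  8.079e+00] [-26.1 -38.5   4.5] [46.6 39.3 10.5]
 red 16 [ 16.6 -16.3  42.6] deg -44.5
 red 1 [ 23.8 -26.6   9.3] deg -48.2
 bar 157 [4.6 1.6] 132.9 40.68744731387241
```

View pics/scene8.png

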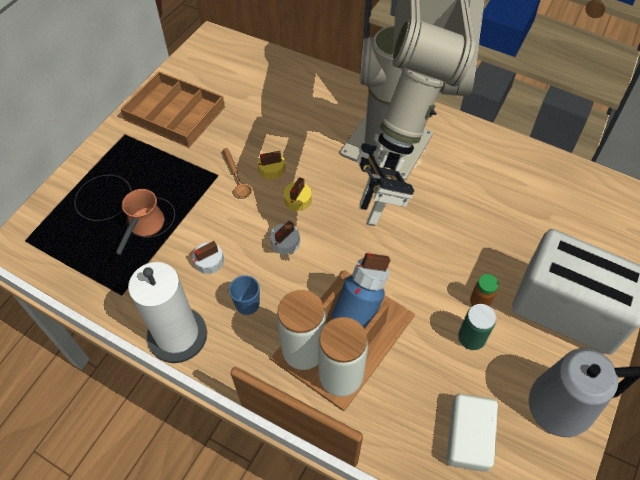

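>>> play_rows(increments=[[[0, 0, 0, 0], [0, 0, 0, 0], [0, 0, 0, 0]]])

```text
t: 33.1
tool_pos: [0.49, 0.155, 0.3334]
orientation: [2.704, 0.837, 0.69]
force: [-0.7, -0.2, 0.2]
opening: 0.06
```

```bash
python3 -c "
from h import *
show()
import plant; print(plant.close_job())"
```

```text
t 33.1 tcp [0.49   0.155  0.3334] q [ 0.393 -0.581  2.    -0.277  1.27  -0.186] z [ 0.499 -0.076 -0.863] x [0.726 0.58  0.369] F [-0.7 -0.2  0.2] T [ 0.04  0.32 -0.02] open 0.06
the job is handed in; nothing more can be done
None
```

The jar is closed: the second lid I tried threaded, and I screwed it clockwise to its hard stop. I handed the job in at 33.1 s.

**Lids:** The first lid stopped about 23–24 mm above the rim mark to mark, and again when turned about 5° each way. I set it back on the counter, open side down. The second dropped in to 14.1 mm and sank normally as it turned. The third lid was never needed and still stands where it was.

**Tilting the tool:** The moves cannot tilt the tool directly. I got the 30° lean by repeatedly commanding poses past the arm's outer reach, and got back to vertical the same way at the inner reach.

**Last checks:**
- The lid sits level, and its top measures about 6.9 mm (wrist camera) to 8.1 mm (scene camera) above the rim; home is 7.5 mm.
- It did not move when I regripped it and turned again with about 0.9 N m.
- The last scene picture shows the mug, spoon, coffee pot, spice jar, tin and yellow look-alikes in place, judged by eye. The gripper was clear of everything.

**What disagreed or could count against it:**
- The cameras put the final turn at about 45° rather than 47°. I took that as measurement bias, because the lid would not turn further.
- Joint 2 read as low as -0.893 rad against a stated limit of -0.89 while I was bringing the tool back to vertical. I cannot tell whether that is rounding or a real overrun.
- The wrist force briefly reached about 45 N when the arm ran into joint limits, under the 120 N limit.

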